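# Daily check of a laboratory balance

## Task

Do the balance's daily check: take the beaker off the weighing pan and stand it on the rubber mat in the blue tray; then, with the pan empty, press the zero key (left) fully down and let it up. Stack all the flat check weights lying on the bench on the weighing pan, centred on it, lying flat, each on the next larger one with the widest at the bottom; then lower the glass cover shut without slamming it and press the print key (right) fully down and let it up. Do not knock the beaker over or push the other things about.

Things in the scene. Friction and masses are not known exactly. Their poses are not given: they have to be found in the camera images.
- balance: Weighing module of the balance, fixed: cream base 200 x 200 mm, 45 mm tall, with a low square glass draught shield on it: walls 4 mm thick, rising to 118 mm above the bench, open at the top, clear space 192 x 192 mm, floor 45 mm above the bench. Origin at the centre of its underside; its own -x side is its front, towards the robot; it may be turned a little.
- pan (a point): Centre of the top face of the round steel weighing pan (120 mm across, fixed) in the middle of the draught shield; 51 mm above the bench.
- cover (a joint): Glass cover of the draught shield, hinged along the rim on the balance's far (+x) side. 0 = closed flat on the walls, grows as it opens, 1.57 = upright, 1.8 = stop. It starts open. Stiff hinge (0.4 N m, more than its weight's 0.25 N m): it stays wherever it is left; about 2 to 4 N at the free edge moves it.
- cover_hinge (a point): Point on the hinge line, in the middle, at the underside of the cover, 118.5 mm above the bench. The hinge line runs along the balance's y axis. The cover is a 200 x 200 mm panel, 6 mm thick (8 mm at the cream edging).
- cover_edge (a point): Middle of the free edge of the cover, on its outer face (the face that is on top when closed), 200 mm from the hinge. A black knob 20 mm across and 22 mm tall stands on the outer face, 25 mm in from here.
- zero_key (a joint): Zero key of the display terminal, the left key (on the terminal's +y side): white round spring key, 26 mm across. 0 = up, 0.006 = fully down (about 5 N; its stroke is vertical). It springs back when let go.
- zero_key_top (a point): Centre of the top face of the zero key, 52 mm above the bench when up; moves with the key.
- print_key (a joint): Print key of the display terminal, the right key (on the terminal's -y side), the same make as the zero key, 70 mm from it. 0 = up, 0.006 = fully down (about 5 N).
- print_key_top (a point): Centre of the top face of the print key, 52 mm above the bench when up.
- terminal: Separate display terminal of the balance, fixed: cream box 110 x 140 mm, 30 mm tall, screen on its far (+x) half, the two keys side by side on its near (-x) half. Origin at the centre of its underside. It and the tray may have changed places.
- tray: Shallow blue tray, fixed, 150 x 150 mm, rim 14 mm tall; holds a spatula and a round black rubber mat. Origin at the centre of its underside.
- mat (a point): Centre of the top face of the round black rubber mat (84 mm across) in the blue tray, 6 mm above the bench.
- beaker: White porcelain beaker with straight walls, 62 mm across outside, 85 mm tall, wall 4 mm, 0.14 kg; it starts upright on the weighing pan. Origin at the centre of its underside.
- weight_a: Polished steel check weight, a flat disc 66 mm across and 14 mm thick, 0.38 kg; starts lying on the bench. Origin at the centre of its underside, z along its axis. May be absent.
- weight_b: Polished steel check weight, a flat disc 59 mm across and 14 mm thick, 0.30 kg; starts lying on the bench. Origin at the centre of its underside, z along its axis. May be absent.
- weight_c: Polished steel check weight, a flat disc 52 mm across and 14 mm thick, 0.23 kg; starts lying on the bench. Origin at the centre of its underside, z along its axis. May be absent.
- weight_d: Polished steel check weight, a flat disc 45 mm across and 14 mm thick, 0.17 kg; starts lying on the bench. Origin at the centre of its underside, z along its axis. May be absent.
- jar: Small closed amber jar, 54 mm across, 55 mm tall, standing among the weights; not part of the job.
- spatula: Small lab spatula about 120 mm long, lying in the tray; not part of the job.
- flask: Conical flask, 80 mm across, 120 mm tall; not part of the job.
There are look-alikes about, which are no part of the job. Leave any orange or purple look-alike of the weight_a alone. Leave any red look-alike of the weight_d alone.

How it is judged:
On the way, in this order (a step that is already met when the one before it is completed fails the run):
1. the beaker stands released on the mat in the tray (horizontal distance between beaker and mat below 0.025 m and angle between beaker's own z axis and vertical below 0.1 rad and z of beaker in the frame of mat below 0.006 m and linear speed of beaker below 0.02 m/s and contact force between the fingers and beaker below 0.2 N), for 0.2 s.
2. the zero key is fully down while the pan is empty and the beaker is on the mat (value of joint zero_key above 0.005 m and horizontal distance between beaker and mat below 0.025 m and horizontal distance between each of weight_a, weight_b, weight_c, weight_d and pan above 0.09 m), for 0.05 s.
3. the zero key is up again (value of joint zero_key below 0.0015 m), for 0.1 s.
4. all the weights present lie in one centred stack on the pan, widest lowest, released (horizontal distance between each of weight_a, weight_b, weight_c, weight_d and pan below 0.012 m and angle between each of weight_a, weight_b, weight_c, weight_d's own z axis and vertical below 0.1 rad and z of each of weight_a, weight_b, weight_c, weight_d in the frame of pan below 0.05 m and linear speed of each of weight_a, weight_b, weight_c, weight_d below 0.02 m/s and z of each of weight_b, weight_c, weight_d in the frame of weight_a above 0.01 m and z of each of weight_c, weight_d in the frame of weight_b above 0.01 m and z of weight_d in the frame of weight_c above 0.01 m and contact force between the fingers and weight_a below 0.2 N and contact force between the fingers and weight_b below 0.2 N and contact force between the fingers and weight_c below 0.2 N and contact force between the fingers and weight_d below 0.2 N), for 0.3 s.
5. the cover is shut over the stack (value of joint cover below 0.03 rad and horizontal distance between each of weight_a, weight_b, weight_c, weight_d and pan below 0.012 m and angle between each of weight_a, weight_b, weight_c, weight_d's own z axis and vertical below 0.1 rad and z of each of weight_a, weight_b, weight_c, weight_d in the frame of pan below 0.05 m and linear speed of each of weight_a, weight_b, weight_c, weight_d below 0.02 m/s and z of each of weight_b, weight_c, weight_d in the frame of weight_a above 0.01 m and z of each of weight_c, weight_d in the frame of weight_b above 0.01 m and z of weight_d in the frame of weight_c above 0.01 m), for 0.2 s.
6. the print key is fully down with the cover shut over the stack (all of step 5 and value of joint print_key above 0.005 m), for 0.05 s.
7. the print key is up again (value of joint print_key below 0.0015 m), for 0.1 s.
At the end, for the whole second after the job is handed in: The beaker stands upright on the mat (within 25 mm of its centre); every weight present lies flat at rest in one stack on the pan, each within 12 mm of the pan's centre, larger ones below smaller ones; the cover is shut (under 0.03 rad) and both keys are up (all of step 5 and horizontal distance between beaker and mat below 0.025 m and angle between beaker's own z axis and vertical below 0.1 rad and z of beaker in the frame of mat below 0.006 m and linear speed of beaker below 0.02 m/s and value of joint each of zero_key, print_key below 0.0015 m); the robot touches nothing.
It fails at once if the cover is slammed (closes faster than 2.5 rad/s) (velocity of joint cover below -2.5 rad/s).
It fails at once if the beaker is knocked over (angle between beaker's own z axis and vertical above 0.9 rad).
It fails at once if one of the other things is pushed more than 40 mm (distance of any of jar, spatula, flask from where it was at the start of the episode above 0.04 m).
Of weight_a, weight_b, weight_c, weight_d only 2 to 4 are there at a start; the rules pass over those that are not, and their reading is None.
At some moment in a run one of beaker may be knocked a few centimetres aside while the robot is not near it.
It also fails if it takes over 210 s, if anything falls off the work surface, if the arm or the gripper's body presses on something with over 40 N, if the wrist force passes 120 N, or if a joint passes its speed limit or range.

## Robot

A 6-joint arm with a two-finger parallel gripper is mounted at the origin on the work surface. World frame = base frame: x ahead of the robot, y to its left, z up, the work surface at z = 0. Lengths are in m, angles in rad, forces in N, time in s.
With the tool pointing down it reaches from about 0.275 to 0.725 m from the base axis. Payload 15.9 kg.
Tool frame: the origin (TCP) lies on the centre line of the jaws, within the pads' length; the fingertips stand 8 mm ahead of it and the grasp point (between the pads) lies 11 mm behind it (arm.tcp_to_tips is the distance from the TCP to the fingertips, in m); z points along the fingers, y is the line along which they close (so a half turn about z gives the same grasp; the last joint's range is limited). The gripper opens to 85 mm and grips with 20 to 120 N. Pads are 22 mm wide; open, the fingers measure 114 mm over their backs; the gripper's body (76 mm by 85 mm) begins 54 mm behind the grasp point. The pads swing forward as they close: fully open they stand 13 mm farther back than shut.
Start: joints at [-1.203, 0.213, -0.034, 1.323, 0, 1.571], TCP at [0.18, -0.467, 0.239] pointing down, gripper open.
Joint ranges: [-2.98, 2.98], [-0.74, 1.72], [-1.14, 1.35], [-2.1, 2.04], [-1.57, 1.44], [-3.14, 3.14]. Speed limits (rad/s): [1.89, 1.89, 2.39, 2.57, 3.14, 3.14].

## Interface

Orientations are given as a rotation vector (axis times angle).
In Python, from plant import readout, vision, arm gives the robot as it stands.
- The arm moves only by the tool arm_command, never from a script. Its argument "series" is a list of rows, each a list of 7 numbers: the shift along the tool's x, y, z normalised to -1 to 1, where 1 is 5 cm, then the turn, a rotation vector about the tool's x, y, z normalised to -1 to 1, where 1 is 45 degrees, then the closure, from -1 (fully open) to 1 (shut). In form: [[dx, dy, dz, wx, wy, wz, claw], ...]. A call has 1 to 5 rows; each row shifts and turns the commanded pose from where the row before left it, along the tool's axes as they then stand; what a row does not reach is not made up. A row lasts 1/12 s, in which the tool goes at most 41.7 mm and 7.16 degrees, less where a joint would pass 70% of its speed; a pose out of reach is approached as far as the arm can. A call with a number of a shift or a turn outside -1 to 1 is refused whole. A call with a gripper value outside its range is refused whole. The fingers move at their own pace and stop on an object; "squeeze" is the grip in N (left out, the last holds). Time passes only in rows, so rows that do not move let the fingers close. It gives the time, the measured TCP pose, the force, the opening and the grip force at its end, in the units of the state.
- readout.get_state(): the state, without advancing time (a new reading comes with each control period).
- vision.read_camera(name): name is "scene" or "top" or "wrist"; returns (picture, depth): 400x640x3 uint8, blue, green, red; 400x640 float32, m along the optical axis (not along the pixel's ray), 0 where there is no reading.
- vision.camera_model(name): a dict with "mtx" (3x3 intrinsics, pixels), "cam_to_world" (4x4, takes a point from camera to world coordinates). Camera axes: x right, y down, z forward; pixel columns grow to the right and rows downward; lengths in m; the calibration is good to about 2 mm. The wrist camera is an equidistant fisheye: a pixel r from the principal point sees the ray r / f radians off the axis. A picture is of the moment at which its call begins: read the wrist's pose just before it. camera_model takes no time and is no camera call; for the wrist camera it gives the pose at the moment of the call.
- arm.sign_off(): hands the job in; it is judged then, once.
The state is a dict: "clock": time; "joints": joint angles; "joint_vel": joint speeds; "tau": joint torques, N m; "tool_pos": TCP position; "tool_rot": TCP orientation; "wrist_force": force on the tool from outside, world axes, zero at the start; "wrist_torque": the same for the moment, N m; "opening": finger opening in m; "gripper_force": force on a finger pad.
Only numpy, scipy, OpenCV 4.12 (cv2) and the standard library are available. Lean on these libraries where they do the work, as an engineer would, in place of code of your own. Each camera call takes 0.05 s, during which the arm holds its last target. There are 200 camera calls.

## Working session

There is one attempt and no reset: what is moved stays moved. The work goes in short steps, Python scripts to look and compute and a tool call to move; the robot and the scene stay as the last step left them, time stands still between calls to the robot, and variables do not carry over. Pictures are saved under pics/ and viewed, at most 14 in all, crops included, and the job is handed in when it is done.

Besides the shell and the picture viewer there is one more tool, called by a JSON object that holds its "api" and its "payload", one argument or row to a line. arm_command: Moves the arm, as the interface text tells. Its arguments: {"type":"object","properties":{"series":{"type":"array"},"squeeze":{"type":"number"}},"required":["series"]}

```bash
ls; mkdir -p pics; cat > h.py <<'E'
import numpy as np, cv2
from scipy.spatial.transform import Rotation as R
from plant import readout, vision, arm
def cam(n):
    m=vision.camera_model(n); p,d=vision.read_camera(n); return p,d,np.array(m['mtx']),np.array(m['cam_to_world'])
def ray(u,v,K,T,fish=False):
    x=(u-K[0,2])/K[0,0]; y=(v-K[1,2])/K[1,1]
    if fish:
        r=np.hypot(x,y); s=np.sin(r)/max(r,1e-9); d=np.array([x*s,y*s,np.cos(r)])
    else: d=np.array([x,y,1.])
    return T[:3,3],T[:3,:3]@d
def onz(u,v,z,K,T,fish=False):
    o,d=ray(u,v,K,T,fish); return o+d*(z-o[2])/d[2]
def pts(d,K,T):
    v,u=np.indices(d.shape); P=np.stack([(u-K[0,2])/K[0,0]*d,(v-K[1,2])/K[1,1]*d,d],-1)
    return P@T[:3,:3].T+T[:3,3]
E
python3 - <<'E'
from h import *
for n in ('scene','top'):
    p,d,K,T=cam(n); cv2.imwrite(f'pics/{n}0.png',p); np.savez(f'{n}0.npz',p=p,d=d,K=K,T=T); print(n,K.round(1).tolist(),T.round(3).tolist())
s=readout.get_state(); print({k:np.round(v,3).tolist() for k,v in s.items()})
E
```

```text
pics
scene [[433.1, 0.0, 316.6], [0.0, 433.1, 196.6], [0.0, 0.0, 1.0]] [[0.177, 0.634, -0.753, 1.565], [0.984, -0.097, 0.149, -0.228], [0.021, -0.767, -0.641, 0.992], [0.0, 0.0, 0.0, 1.0]]
top [[425.3, 0.0, 314.7], [0.0, 425.3, 201.5], [0.0, 0.0, 1.0]] [[-0.002, -0.988, 0.153, 0.336], [-1.0, -0.001, -0.017, -0.011], [0.017, -0.153, -0.988, 1.164], [0.0, 0.0, 0.0, 1.0]]
{'clock': 0.1, 'joints': [-1.203, 0.213, -0.035, 1.324, -0.0, 1.571], 'joint_vel': [0.001, 0.001, 0.003, 0.002, 0.002, 0.001], 'tau': [0.001, -68.725, 48.78, 0.012, 0.0, -0.0], 'tool_pos': [0.18, -0.466, 0.239], 'tool_rot': [-3.088, -0.574, 0.0], 'wrist_force': [0.247, -0.061, -0.109], 'wrist_torque': [0.002, -0.003, 0.008], 'gripper_force': 0.0, 'opening': 0.085}
```

View pics/top0.png

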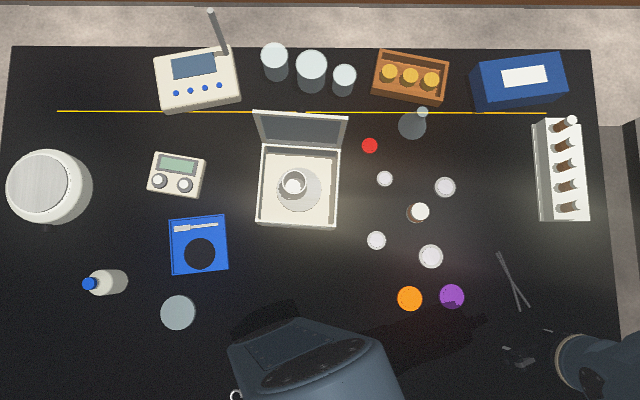

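View pics/scene0.png

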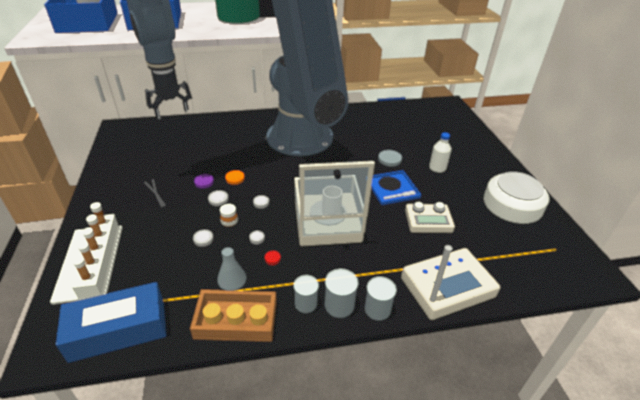

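The top view shows four pale discs at (385,179), (445,187), (376,240) and (431,256), which fit the steel weights. The white-lidded jar is at (420,211). The look-alikes are red (370,146), orange (410,298) and purple (452,296). The beaker is at (293,183) on the pan, the mat at (199,253), and the keys are at (160,181) for zero and (185,185) for print.

```bash
python3 - <<'E'
from h import *
z=np.load('top0.npz'); p,d,K,T=[z[k] for k in 'pdKT']
hsv=cv2.cvtColor(p,cv2.COLOR_BGR2HSV)
bright=((hsv[...,2]>110)&(hsv[...,1]<70)).astype(np.uint8)
def circ(u,v,r,zz,mask=bright,lab=''):
    m=np.zeros_like(mask); cv2.circle(m,(u,v),r,1,-1); m=m&mask
    cs,_=cv2.findContours(m,cv2.RETR_EXTERNAL,cv2.CHAIN_APPROX_NONE); c=max(cs,key=cv2.contourArea)[:,0]
    W=np.array([onz(a,b,zz,K,T)[:2] for a,b in c]); (x,y),rr=cv2.minEnclosingCircle(W.astype(np.float32))
    (ex,ey),ax,_=cv2.fitEllipse(W.astype(np.float32))
    print(lab,(u,v),'c',round(ex,4),round(ey,4),'diam',np.round(ax,4),'enc',round(x,4),round(y,4),round(2*rr,4),'depth z',pts(d,K,T)[v,u].round(3))
for u,v in [(385,179),(445,187),(376,240),(431,256)]: circ(u,v,17,.014,lab='disc')
circ(420,211,13,.055,lab='jar'); circ(160,181,9,.052,lab='zero'); circ(185,185,9,.052,lab='print')
circ(293,183,15,.136,lab='beaker')
dark=((hsv[...,2]<60)).astype(np.uint8); circ(199,253,20,.006,dark,'mat')
red=((hsv[...,1]>150)).astype(np.uint8); circ(370,146,12,.014,red,'red');circ(410,298,16,.014,red,'orange');circ(452,296,16,.014,(hsv[...,1]>90).astype(np.uint8),'purple')
P=pts(d,K,T)
m=(P[...,2]>.1)&(P[...,2]<.124); r,c=np.nonzero(m[130:240,245:350]); 
W=P[130:240,245:350][r,c][:,:2]; print('rim',len(W),cv2.minAreaRect(W.astype(np.float32)), W.min(0),W.max(0))
a=cv2.resize(p[90:240,230:360],None,fx=4,fy=4,interpolation=2); b=cv2.resize(p[120:280,355:470],None,fx=3.7,fy=3.7,interpolation=2)
h=max(a.shape[0],b.shape[0]); o=np.zeros((h,a.shape[1]+b.shape[1],3),np.uint8);o[:a.shape[0],:a.shape[1]]=a;o[:b.shape[0],a.shape[1]:]=b
o=cv2.resize(o,(800,int(h*800/o.shape[1])));cv2.imwrite('pics/crop1.png',o);print(o.shape)
E
```

```text
disc (385, 179) c 0.5797 -0.2235 diam [0.0424 0.0439] enc 0.5804 -0.2234 0.0463 depth z [ 0.577 -0.225  0.013]
disc (445, 187) c 0.5555 -0.3904 diam [0.0563 0.0576] enc 0.5557 -0.3902 0.0598 depth z [ 0.555 -0.392  0.012]
disc (376, 240) c 0.4089 -0.1968 diam [0.0492 0.0512] enc 0.4081 -0.1971 0.0533 depth z [ 0.409 -0.197  0.012]
disc (431, 256) c 0.3659 -0.3427 diam [0.0637 0.0649] enc 0.3657 -0.3427 0.0681 depth z [ 0.365 -0.344  0.015]
jar (420, 211) c 0.4818 -0.3065 diam [0.0471 0.051 ] enc 0.4811 -0.3067 0.0528 depth z [ 0.482 -0.307  0.057]
zero (160, 181) c 0.5627 0.38 diam [0.0443 0.047 ] enc 0.5627 0.3801 0.0493 depth z [0.562 0.379 0.056]
print (185, 185) c 0.552 0.3136 diam [0.0445 0.0467] enc 0.552 0.3137 0.0491 depth z [0.552 0.314 0.051]
beaker (293, 183) c 0.5412 0.0248 diam [0.0717 0.0731] enc 0.5413 0.0249 0.0754 depth z [0.557 0.028 0.059]
mat (199, 253) c 0.3739 0.2801 diam [0.0778 0.0791] enc 0.374 0.2798 0.0817 depth z [0.375 0.281 0.006]
red (370, 146) c 0.6742 -0.1835 diam [0.0425 0.0448] enc 0.6743 -0.1832 0.0467 depth z [ 0.67  -0.185  0.017]
orange (410, 298) c 0.2548 -0.2808 diam [0.064  0.0669] enc 0.2545 -0.2807 0.0693 depth z [ 0.255 -0.283  0.014]
purple (452, 296) c 0.2598 -0.3927 diam [0.0635 0.0693] enc 0.2586 -0.3926 0.0712 depth z [ 0.26  -0.394  0.018]
rim 1047 ((0.5420694351196289, 0.013111546635627747), (0.200295090675354, 0.20214730501174927), 85.96116638183594) [ 0.43443842 -0.09365722] [0.64884934 0.11891581]
(507, 800, 3)
```

View pics/crop1.png

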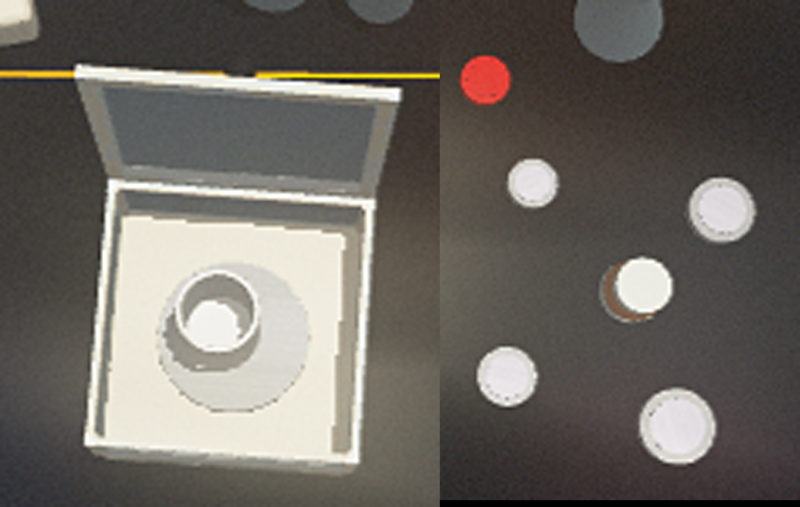

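The enlarged crop confirms four plain steel discs: d (385,179), b (445,187), c (376,240) and a (431,256). Their measured widths match 45, 59, 52 and 66 mm. The jar has the amber body, and the coloured discs are the look-alikes. I'll refine the beaker and key positions and start moving.

```bash
python3 - <<'E'
from h import *
z=np.load('top0.npz'); p,d,K,T=[z[k] for k in 'pdKT']; P=pts(d,K,T)
def sel(u,v,r,lo,hi,lab):
    m=np.zeros(d.shape,np.uint8); cv2.circle(m,(u,v),r,1,-1); m=(m>0)&(P[...,2]>lo)&(P[...,2]<hi)
    W=P[m][:,:2].astype(np.float32); c,rr=cv2.minEnclosingCircle(W); print(lab,len(W),np.round(c,4),round(2*rr,4),'mean',P[m].mean(0).round(4))
sel(294,182,16,.122,.15,'beaker'); sel(160,181,9,.046,.06,'zero'); sel(185,185,9,.046,.06,'print')
print('beaker px',onz(294.4,181.6,.136,K,T))
g=cv2.cvtColor(p,cv2.COLOR_BGR2GRAY)
for (u,v) in [(159,181),(185,185)]:
    print(g[v-11:v+12:2,u-12:u+13:2])
# pan fit by hand pixels in crop (centre 234,337, from contour) and cover edge
s=4*800/945.5
print('pan',onz(230+233/s,90+337/s,.051,K,T))
m=(P[...,2]>.2)&(P[...,1]>-.15)&(P[...,1]<.15)&(P[...,0]>.55)&(P[...,0]<.85); W=P[m]; print('cover',len(W),W.min(0),W.max(0)); A=np.c_[W[:,1:],np.ones(len(W))]; print('x=a*y+b*z+c',np.linalg.lstsq(A,W[:,0],rcond=None)[0])
E
```

```text
beaker 159 [0.5448 0.0232] 0.0621 mean [0.5452 0.0233 0.1341]
zero 79 [0.5656 0.3865] 0.0318 mean [0.5671 0.3868 0.0518]
print 76 [0.5526 0.3181] 0.0288 mean [0.5547 0.3178 0.0515]
beaker px [0.54456961 0.0214405  0.136     ]
[[ 49  40 232 229 233 150 123 120 142 142 142 144 132]
 [ 49  64 231 228 230 235 237 234 233 235 236 155 121]
 [ 52 146 230 232 142 136 135 141 145 229 231 231 229]
 [ 50 213 232 140 241 241 245 157 143 110 229 229 228]
 [ 44 230 194 236 238 238 240 248 137 153 143 231 229]
 [ 39 231 174 238 238 239 240 244 109 151 106 231 228]
 [171 232 202 189 243 241 246 163 143 145 151 230 230]
 [207 231 234 135 134 143 128 146 147  85 230 229 230]
 [226 228 230 206 139 142 146 151  82 189 232 228 229]
 [224 229 233 232 238 150 104 101 239 231 230 230 229]
 [ 54 118 144 193 218 220 227 233 233 230 229 229 230]
 [ 50  52  43  40  55  91 113 116 156 199 222 221 228]]
[[233 233 237 236 221 137 140 142 142 143 148 133 231]
 [229 230 230 231 232 234 236 238 237 239 159 191 231]
 [230 230 231 234 141 135 141 139 197 234 232 232 231]
 [228 230 233 141 220 245 240 149 144 148 233 229 232]
 [228 231 179 215 238 238 241 235 143 126 230 230 233]
 [230 231 143 239 238 238 240 249 139 153 191 231 231]
 [229 231 149 190 241 240 245 208 145 145 230 230 228]
 [230 231 200 146 151 218 148 140 150  84 231 230 223]
 [230 230 231 154 143 144 148 153 105 234 233 230 209]
 [231 232 232 234 153  94  87 149 233 232 230 232 177]
 [125 171 204 216 226 233 235 233 232 231 230 228 146]
 [ 56  52  63  75 101 121 131 181 207 220 223 224 142]]
pan [0.54024197 0.01218269 0.051     ]
cover 2114 [ 0.63639656 -0.09393366  0.20017302] [0.67321889 0.1056458  0.32247693]
x=a*y+b*z+c [0.07025716 0.0569255  0.63054511]
```

{"api": "arm_command", "payload": {
  "series": [
    [0, 0, -0.4, 0, 0, 0.156, -1],
    [0, 0, -0.4, 0, 0, 0.156, -1],
    [0, 0, 0, 0, 0, 0.155, -1],
    [0.4, -0.54, 0, 0, 0, 0, -1],
    [0.4, -0.54, 0, 0, 0, 0, -1]
  ]
}}

```text
clock: 0.52
tool_pos: [0.2195, -0.4124, 0.2789]
tool_rot: [-3.141, 0.004, 0.0]
wrist_force: [1.0, 0.5, -0.4]
opening: 0.0854
gripper_force: 0.0
```

{"api": "arm_command", "payload": {
  "series": [
    [0.4, -0.54, 0, 0, 0, 0, -1],
    [0.4, -0.54, 0, 0, 0, 0, -1],
    [0.4, -0.54, 0, 0, 0, 0, -1],
    [0.4, -0.54, 0, 0, 0, 0, -1],
    [0.4, -0.54, 0, 0, 0, 0, -1]
  ]
}}

```text
clock: 0.93
tool_pos: [0.3201, -0.2759, 0.2792]
tool_rot: [-3.141, -0.001, 0.0]
wrist_force: [0.5, -1.1, 0.2]
opening: 0.0856
gripper_force: 0.0
```

{"api": "arm_command", "payload": {
  "series": [
    [0.4, -0.54, 0, 0, 0, 0, -1],
    [0.4, -0.54, 0, 0, 0, 0, -1],
    [0.4, -0.54, 0, 0, 0, 0, -1],
    [0.4, -0.54, 0, 0, 0, 0, -1],
    [0.4, -0.54, 0, 0, 0, 0, -1]
  ]
}}

```text
clock: 1.35
tool_pos: [0.42, -0.1407, 0.2792]
tool_rot: [-3.142, -0.002, 0.0]
wrist_force: [0.0, -0.2, 0.7]
opening: 0.0855
gripper_force: 0.0
```

{"api": "arm_command", "payload": {
  "series": [
    [0.417, -0.544, 0, 0, 0, 0, -1],
    [0.417, -0.544, 0, 0, 0, 0, -1],
    [0.417, -0.544, 0, 0, 0, 0, -1],
    [0.417, -0.544, 0, 0, 0, 0, -1],
    [0.417, -0.544, 0, 0, 0, 0, -1]
  ]
}}

```text
clock: 1.77
tool_pos: [0.5241, -0.0045, 0.279]
tool_rot: [3.142, 0.002, -0.001]
wrist_force: [1.0, -0.7, 0.2]
opening: 0.0857
gripper_force: 0.0
```

{"api": "arm_command", "payload": {
  "series": [
    [0.417, -0.544, 0, 0, 0, 0, -1],
    [0, 0, 0, 0, 0, 0, -1]
  ]
}}

```text
clock: 1.93
tool_pos: [0.5468, 0.0141, 0.2779]
tool_rot: [-3.132, -0.033, 0.002]
wrist_force: [1.4, -0.5, 0.4]
opening: 0.0851
gripper_force: 0.0
```

```bash
python3 - <<'E'
from h import *
p,d,K,T=cam('wrist'); cv2.imwrite('pics/w1.png',p); print(K.tolist(),T.round(3).tolist(),readout.get_state()['tool_pos'])
z=np.load('top0.npz'); p,d,K,T=[z[k] for k in 'pdKT']
g=cv2.cvtColor(p,cv2.COLOR_BGR2GRAY)
for (u,v) in [(158,180),(183,184)]:
    m=np.zeros(g.shape,np.uint8); cv2.circle(m,(u,v),7,1,-1); m=m*(g>185).astype(np.uint8)
    n,l,st,ce=cv2.connectedComponentsWithStats(m); i=1+np.argmax(st[1:,4]); print(ce[i],st[i],onz(*ce[i],.052,K,T))
E
```

```text
[[309.70691628693146, 0.0, 321.21691899834747], [0.0, 309.70691628693146, 196.11702256356784], [0.0, 0.0, 1.0]] [[0.022, -0.948, -0.317, 0.627], [-1.0, -0.023, 0.002, 0.015], [-0.009, 0.317, -0.948, 0.412], [0.0, 0.0, 0.0, 1.0]] [0.54543532 0.01251237 0.27815636]
[157.02941176 179.13235294] [153 175   9   9  68] [0.56770136 0.38813894 0.052     ]
[182.84931507 183.45205479] [177 178  11  11  73] [0.55614098 0.31949237 0.052     ]
```

View pics/w1.png

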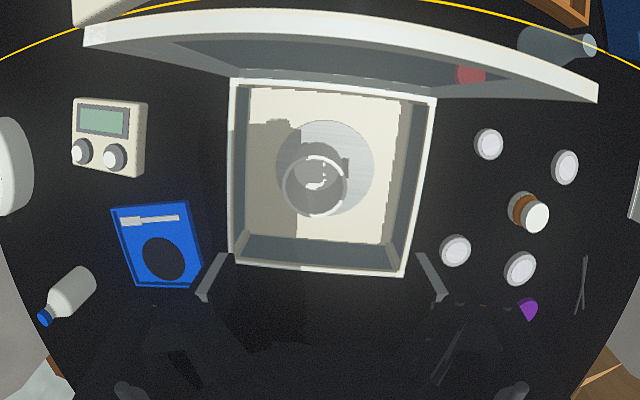

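The wrist view shows the beaker rim at about (315,187), still on the pan. The cover is upright at the top of the frame. The last row fell slightly short in y, so I'll check the state.

```bash
python3 - <<'E'
from h import *
s=readout.get_state(); print({k:np.round(v,3).tolist() for k,v in s.items()})
p=cv2.imread('pics/w1.png'); m=vision.camera_model('wrist'); K=np.array(m['mtx']);T=np.array(m['cam_to_world'])
print(onz(315,186.5,.136,K,T,True),onz(325,165,.051,K,T,True))
p,d,K,T=cam('top'); P=pts(d,K,T); m=(P[...,2]>.122)&(P[...,2]<.15)&(abs(P[...,0]-.545)<.06)&(abs(P[...,1]-.02)<.06); print(m.sum())
E
```

```text
{'clock': 1.983, 'joints': [0.018, 0.31, 0.191, 1.453, 0.009, 3.141], 'joint_vel': [-0.037, -0.044, -0.044, 0.002, -0.011, -0.0], 'tau': [3.087, -75.262, 50.814, -0.218, 0.394, 0.015], 'tool_pos': [0.545, 0.013, 0.278], 'tool_rot': [-3.133, -0.03, 0.003], 'wrist_force': [-0.017, 0.184, -0.305], 'wrist_torque': [-0.016, 0.004, 0.028], 'gripper_force': 0.0, 'opening': 0.086}
[0.54283263 0.02022542 0.136     ] [0.54430814 0.01065508 0.051     ]
0
```

Joint 6 is at its limit, so I'll turn the tool a quarter turn. That puts the jaws along x and joint 6 mid-range.

{"api": "arm_command", "payload": {
  "series": [
    [0, 0, 0, 0, 0, -0.152, -1],
    [0, 0, 0, 0, 0, -0.152, -1],
    [0, 0, 0, 0, 0, -0.152, -1],
    [0, 0, 0, 0, 0, -0.152, -1],
    [0, 0, 0, 0, 0, -0.152, -1]
  ]
}}

```text
clock: 2.45
tool_pos: [0.5438, 0.01, 0.2795]
tool_rot: [-2.986, -0.952, -0.004]
wrist_force: [-0.1, 0.4, 0.1]
opening: 0.0856
gripper_force: 0.0
```

{"api": "arm_command", "payload": {
  "series": [
    [0, 0, 0, 0, 0, -0.152, -1],
    [0, 0, 0, 0, 0, -0.152, -1],
    [0, 0, 0, 0, 0, -0.152, -1],
    [0, 0, 0, 0, 0, -0.152, -1],
    [0, 0, 0, 0, 0, -0.152, -1]
  ]
}}

```text
clock: 2.87
tool_pos: [0.5437, 0.0099, 0.2795]
tool_rot: [-2.574, -1.789, -0.007]
wrist_force: [0.8, 0.2, 0.4]
opening: 0.0853
gripper_force: 0.0
```

{"api": "arm_command", "payload": {
  "series": [
    [0, 0, 0, 0, 0, -0.152, -1],
    [0, 0, 0, 0, 0, -0.152, -1],
    [0, 0, 0, 0, 0, -0.152, -1],
    [0, 0, 0, 0, 0, 0, -1],
    [0, 0, 0, 0, 0, 0, -1]
  ]
}}

```text
clock: 3.28
tool_pos: [0.544, 0.0102, 0.2795]
tool_rot: [-2.226, -2.209, -0.009]
wrist_force: [0.0, -0.3, -0.6]
opening: 0.0852
gripper_force: 0.0
```

```bash
python3 - <<'E'
from h import *
s=readout.get_state(); print({k:np.round(v,3).tolist() for k,v in s.items()})
print(R.from_rotvec(s['tool_rot']).as_matrix().round(3))
p,d,K,T=cam('wrist'); cv2.imwrite('pics/w2.png',p)
E
```

```text
{'clock': 3.283, 'joints': [0.014, 0.305, 0.188, 1.453, 0.008, 1.592], 'joint_vel': [0.003, 0.003, 0.003, 0.001, 0.001, 0.036], 'tau': [-0.011, -77.058, 48.773, 0.001, 0.038, -1.32], 'tool_pos': [0.544, 0.01, 0.28], 'tool_rot': [-2.226, -2.209, -0.009], 'wrist_force': [0.001, -0.27, -0.638], 'wrist_torque': [0.057, 0.002, 0.017], 'gripper_force': 0.0, 'opening': 0.085}
[[ 0.007  1.    -0.   ]
 [ 1.    -0.007  0.008]
 [ 0.008 -0.    -1.   ]]
```

View pics/w2.png

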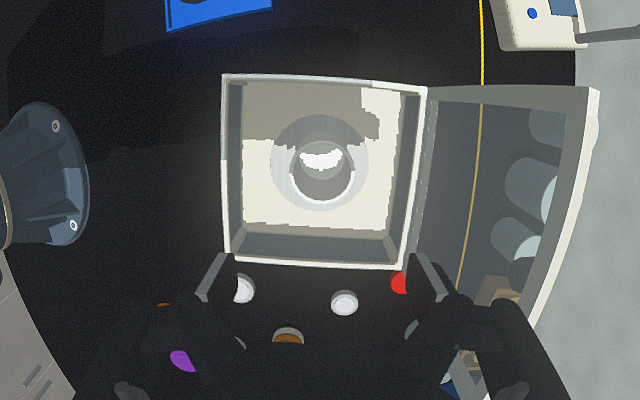

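The quarter turn worked. The beaker rim is at about (322,171), between the jaws. Descending to grip.

{"api": "arm_command", "payload": {
  "series": [
    [0.23, 0.02, 0, 0, 0, 0, -1],
    [0, 0, 0.73, 0, 0, 0, -1],
    [0, 0, 0.73, 0, 0, 0, -1],
    [0, 0, 0.73, 0, 0, 0, -1],
    [0, 0, 0.73, 0, 0, 0, -1]
  ]
}}

```text
clock: 3.75
tool_pos: [0.5453, 0.0242, 0.1321]
tool_rot: [-2.223, -2.211, -0.01]
wrist_force: [0.7, 0.3, -1.5]
opening: 0.0856
gripper_force: 0.0
```

{"api": "arm_command", "payload": {
  "series": [
    [0, 0, 0.4, 0, 0, 0, -1],
    [0, 0, 0.35, 0, 0, 0, -1],
    [0, 0, 0, 0, 0, 0, -1],
    [0, 0, 0, 0, 0, 0, 1],
    [0, 0, 0, 0, 0, 0, 1]
  ],
  "squeeze": 25
}}

```text
clock: 4.17
tool_pos: [0.5461, 0.0243, 0.0972]
tool_rot: [-2.222, -2.214, -0.011]
wrist_force: [-1.1, -0.2, 1.8]
opening: 0.0639
gripper_force: 0.2
```

{"api": "arm_command", "payload": {
  "series": [
    [0, 0, 0, 0, 0, 0, 1],
    [0, 0, 0, 0, 0, 0, 1],
    [0, 0, 0, 0, 0, 0, 1],
    [0, 0, 0, 0, 0, 0, 1],
    [0, 0, 0, 0, 0, 0, 1]
  ]
}}

```text
clock: 4.58
tool_pos: [0.5465, 0.0242, 0.0975]
tool_rot: [-2.221, -2.215, -0.012]
wrist_force: [-1.2, 0.9, 7.9]
opening: 0.0625
gripper_force: 28.3
```

{"api": "arm_command", "payload": {
  "series": [
    [0, 0, -0.5, 0, 0, 0, 1],
    [0, 0, -0.73, 0, 0, 0, 1],
    [0, 0, -0.73, 0, 0, 0, 1],
    [0, 0, -0.73, 0, 0, 0, 1],
    [0, 0, -0.3, 0, 0, 0, 1]
  ]
}}

```text
clock: 5.0
tool_pos: [0.5468, 0.0228, 0.2511]
tool_rot: [-2.223, -2.217, -0.016]
wrist_force: [1.3, 0.1, -0.9]
opening: 0.0625
gripper_force: 28.6
```

{"api": "arm_command", "payload": {
  "series": [
    [0.515, -0.344, 0, 0, 0, 0, 1],
    [0.515, -0.344, 0, 0, 0, 0, 1],
    [0.515, -0.344, 0, 0, 0, 0, 1],
    [0.515, -0.344, 0, 0, 0, 0, 1],
    [0.515, -0.344, 0, 0, 0, 0, 1]
  ]
}}

```text
clock: 5.42
tool_pos: [0.4591, 0.1527, 0.2473]
tool_rot: [-2.221, -2.214, -0.011]
wrist_force: [-0.6, 1.0, -1.8]
opening: 0.0621
gripper_force: 28.6
```

{"api": "arm_command", "payload": {
  "series": [
    [0.515, -0.344, 0, 0, 0, 0, 1],
    [0.515, -0.344, 0, 0, 0, 0, 1],
    [0.515, -0.344, 0, 0, 0, 0, 1],
    [0.515, -0.344, 0, 0, 0, 0, 1],
    [0.515, -0.344, 0, 0, 0, 0, 1]
  ]
}}

```text
clock: 5.83
tool_pos: [0.3733, 0.2818, 0.2485]
tool_rot: [-2.221, -2.214, -0.011]
wrist_force: [0.5, 1.0, -0.6]
opening: 0.0621
gripper_force: 28.6
```

{"api": "arm_command", "payload": {
  "series": [
    [0, 0, 0, 0, 0, 0, 1],
    [0, 0, 0, 0, 0, 0, 1]
  ]
}}

```text
clock: 6.0
tool_pos: [0.3736, 0.2818, 0.2483]
tool_rot: [-2.217, -2.217, -0.011]
wrist_force: [0.6, -0.5, -1.0]
opening: 0.0624
gripper_force: 28.6
```

```bash
python3 - <<'E'
from h import *
p,d,K,T=cam('top'); cv2.imwrite('pics/t2.png',p); s=readout.get_state(); print(s['tool_pos'],s['tool_rot'],s['opening'],s['joints'])
P=pts(d,K,T); m=(P[...,2]>.045)&(P[...,2]<.057)&(np.hypot(P[...,0]-.541,P[...,1]-.012)<.09); 
W=P[m]; print('z hist',np.percentile(W[:,2],[5,50,95]))
E
```

```text
[0.37413033 0.28095822 0.24818545] [-2.21886437 -2.2159454  -0.01045224] 0.06252509389007589 [ 0.63978253  0.13994402 -0.10070294  1.32437502  0.00659372  2.21191429]
z hist [0.04535805 0.04938667 0.05393718]
```

View pics/t2.png

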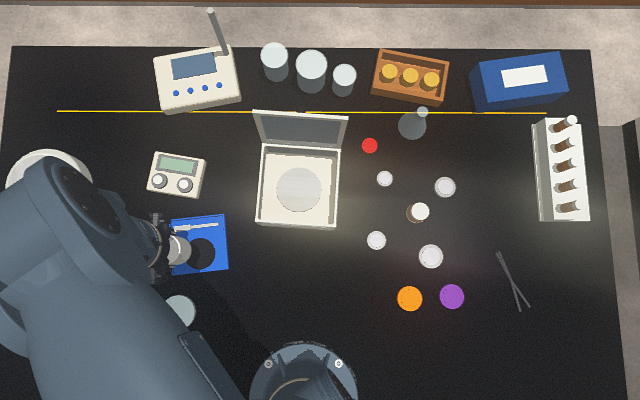

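The top view shows the beaker hanging over the mat and the pan empty at (299,190). Lowering.

{"api": "arm_command", "payload": {
  "series": [
    [0, 0, 0.7, 0, 0, 0, 1],
    [0, 0, 0.7, 0, 0, 0, 1],
    [0, 0, 0.7, 0, 0, 0, 1],
    [0, 0, 0.7, 0, 0, 0, 1],
    [0, 0, 0.5, 0, 0, 0, 1]
  ]
}}

```text
clock: 6.47
tool_pos: [0.3741, 0.2804, 0.0803]
tool_rot: [-2.222, -2.212, -0.007]
wrist_force: [-0.5, 0.3, -1.3]
opening: 0.0624
gripper_force: 28.6
```

{"api": "arm_command", "payload": {
  "series": [
    [0, 0, 0.3, 0, 0, 0, 1],
    [0, 0, 0.16, 0, 0, 0, 1],
    [0, 0, 0.1, 0, 0, 0, 1],
    [0, 0, 0, 0, 0, 0, 1],
    [0, 0, 0, 0, 0, 0, 1]
  ]
}}

```text
clock: 6.88
tool_pos: [0.3749, 0.2824, 0.0555]
tool_rot: [-2.221, -2.214, -0.011]
wrist_force: [0.1, 0.1, -0.7]
opening: 0.0622
gripper_force: 28.6
```

```bash
python3 -c "
from h import *
s=readout.get_state(); print({k:np.round(s[k],4).tolist() for k in ('tool_pos','wrist_force','opening')})
z=np.load('top0.npz');p=cv2.imread('pics/t2.png');g=cv2.cvtColor(p,cv2.COLOR_BGR2GRAY);K,T=z['K'],z['T']
m=np.zeros(g.shape,np.uint8);cv2.circle(m,(299,190),28,1,-1);b=m*((g<222)&(g>150)).astype(np.uint8)
b=cv2.morphologyEx(b,cv2.MORPH_OPEN,np.ones((3,3),np.uint8));n,l,st,ce=cv2.connectedComponentsWithStats(b);i=1+np.argmax(st[1:,4])
c=max(cv2.findContours((l==i).astype(np.uint8),0,1)[0],key=cv2.contourArea)[:,0]
W=np.array([onz(a,q,.051,K,T)[:2] for a,q in c],np.float32);print(st[i],cv2.fitEllipse(W),cv2.minEnclosingCircle(W))"
```

```text
{'tool_pos': [0.3749, 0.2824, 0.0555], 'wrist_force': [0.1159, 0.0755, -0.6786], 'opening': 0.0622}
[ 277  168   42   44 1419] ((0.5410242080688477, 0.01743192970752716), (0.10578479617834091, 0.12119965255260468), 86.3731918334961) ((0.540887176990509, 0.013165712356567383), 0.060847170650959015)
```

{"api": "arm_command", "payload": {
  "series": [
    [0, 0, 0.04, 0, 0, 0, 1],
    [0, 0, 0.02, 0, 0, 0, 1],
    [0, 0, 0, 0, 0, 0, -1],
    [0, 0, 0, 0, 0, 0, -1],
    [0, 0, 0, 0, 0, 0, -1]
  ]
}}

```text
clock: 7.3
tool_pos: [0.3742, 0.2824, 0.0518]
tool_rot: [-2.22, -2.215, -0.01]
wrist_force: [1.1, 1.5, -0.3]
opening: 0.0855
gripper_force: 0.0
```

{"api": "arm_command", "payload": {
  "series": [
    [0, 0, 0, 0, 0, 0, -1],
    [0, 0, 0, 0, 0, 0, -1],
    [0, 0, -0.3, 0, 0, 0, -1],
    [0, 0, -0.7, 0, 0, 0, -1],
    [0, 0, -0.7, 0, 0, 0, -1]
  ]
}}

```text
clock: 7.72
tool_pos: [0.3732, 0.2809, 0.1369]
tool_rot: [-2.22, -2.214, -0.005]
wrist_force: [1.4, 0.8, 0.6]
opening: 0.0855
gripper_force: 0.0
```

{"api": "arm_command", "payload": {
  "series": [
    [0, 0, -0.7, 0, 0, 0, -1],
    [0, 0, -0.7, 0, 0, 0, -1],
    [0.4, 0.4, 0, 0, 0, 0, 1],
    [0.4, 0.5, 0, 0, 0, 0, 1],
    [0.4, 0.5, 0, 0, 0, 0, 1]
  ]
}}

```text
clock: 8.13
tool_pos: [0.4454, 0.3418, 0.2082]
tool_rot: [-2.22, -2.215, -0.012]
wrist_force: [-0.3, -0.3, 0.1]
opening: 0.0514
gripper_force: 0.0
```

{"api": "arm_command", "payload": {
  "series": [
    [0.4, 0.5, 0, 0, 0, 0, 1],
    [0.4, 0.5, 0, 0, 0, 0, 1],
    [0.1, 0.5, 0, 0, 0, 0, 1],
    [0, 0.5, 0, 0, 0, 0, 1],
    [0, 0.4, 0, 0, 0, 0, 1]
  ]
}}

```text
clock: 8.55
tool_pos: [0.5658, 0.3858, 0.2067]
tool_rot: [-2.219, -2.215, -0.008]
wrist_force: [0.0, 0.2, 0.4]
opening: 0.0
gripper_force: 0.0
```

```bash
python3 - <<'E'
from h import *
s=readout.get_state(); print({k:np.round(s[k],4).tolist() for k in ('clock','tool_pos','tool_rot','wrist_force','opening')})
p,d,K,T=cam('top'); cv2.imwrite('pics/t3.png',p)
p,d,K,T=cam('scene'); q=p[110:260,350:480]; cv2.imwrite('pics/s3.png',cv2.resize(q,None,fx=4,fy=4,interpolation=2))
P=pts(d,K,T); m=(P[...,2]>.07)&(P[...,2]<.1)&(np.hypot(P[...,0]-.374,P[...,1]-.28)<.07); W=P[m]; print(len(W),W.mean(0),W.min(0),W.max(0))
E
```

```text
{'clock': 8.55, 'tool_pos': [0.5658, 0.3858, 0.2067], 'tool_rot': [-2.2194, -2.2149, -0.0081], 'wrist_force': [0.0329, 0.2228, 0.4199], 'opening': 0.0}
199 [0.3778488  0.28035552 0.08420938] [0.34263658 0.2502545  0.07003707] [0.41076462 0.31074518 0.09745351]
```

View pics/s3.png

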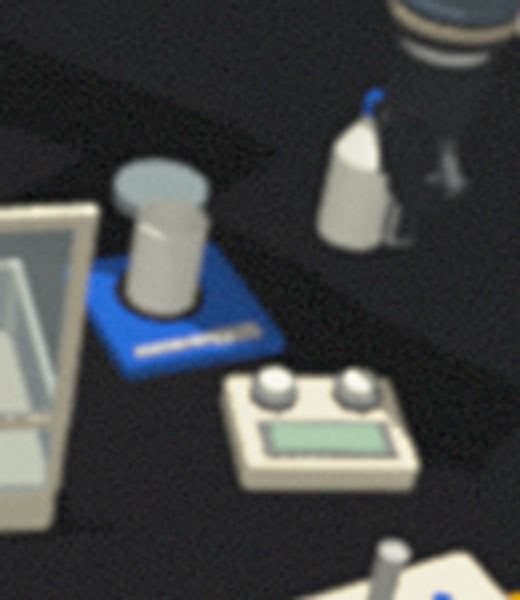

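The crop shows the beaker upright on the mat at about (165,255). The zero key, the one farther from the balance, is at about (355,385). Pressing it now.

{"api": "arm_command", "payload": {
  "series": [
    [0.02, 0.02, 0.7, 0, 0, 0, 1],
    [0, 0, 0.7, 0, 0, 0, 1],
    [0, 0, 0.7, 0, 0, 0, 1],
    [0, 0, 0.6, 0, 0, 0, 1],
    [0, 0, 0, 0, 0, 0, 1]
  ]
}}

```text
clock: 9.07
tool_pos: [0.5619, 0.3857, 0.0662]
tool_rot: [-2.218, -2.213, 0.005]
wrist_force: [-1.4, -1.3, -1.5]
opening: -0.0001
gripper_force: 0.0
```

{"api": "arm_command", "payload": {
  "series": [
    [0, 0, 0.1, 0, 0, 0, 1],
    [0, 0, 0.1, 0, 0, 0, 1],
    [0, 0, 0, 0, 0, 0, 1]
  ]
}}

```text
clock: 9.32
tool_pos: [0.5659, 0.3882, 0.0637]
tool_rot: [-2.22, -2.215, -0.012]
wrist_force: [0.8, -0.0, -0.5]
opening: 0.0
gripper_force: 0.0
```

{"api": "arm_command", "payload": {
  "series": [
    [0, 0, 0.05, 0, 0, 0, 1],
    [0, 0, 0.05, 0, 0, 0, 1],
    [0, 0, 0, 0, 0, 0, 1]
  ]
}}

```text
clock: 9.57
tool_pos: [0.5659, 0.3881, 0.0581]
tool_rot: [-2.22, -2.215, -0.011]
wrist_force: [1.6, 1.4, 2.0]
opening: 0.0001
gripper_force: 1.2
```

{"api": "arm_command", "payload": {
  "series": [
    [0, 0, 0.04, 0, 0, 0, 1],
    [0, 0, 0.04, 0, 0, 0, 1],
    [0, 0, 0, 0, 0, 0, 1]
  ]
}}

```text
clock: 9.82
tool_pos: [0.566, 0.3881, 0.0541]
tool_rot: [-2.22, -2.215, -0.011]
wrist_force: [1.1, 1.2, 6.6]
opening: 0.0001
gripper_force: 2.9
```

{"api": "arm_command", "payload": {
  "series": [
    [0, 0, 0.03, 0, 0, 0, 1],
    [0, 0, 0.02, 0, 0, 0, 1],
    [0, 0, 0, 0, 0, 0, 1],
    [0, 0, 0, 0, 0, 0, 1]
  ]
}}

```text
clock: 10.15
tool_pos: [0.5661, 0.3882, 0.0536]
tool_rot: [-2.22, -2.215, -0.014]
wrist_force: [-7.4, -5.4, 31.8]
opening: 0.0001
gripper_force: 15.7
```

The zero key is fully down at about 32 N. Now releasing it and crossing to weight_a.

{"api": "arm_command", "payload": {
  "series": [
    [0, 0, -0.1, 0, 0, 0, 1],
    [0, 0, -0.4, 0, 0, 0, 1],
    [0, 0, -0.8, 0, 0, 0, 1],
    [0, 0, -0.8, 0, 0, 0, 1],
    [0, 0, -0.8, 0, 0, 0, 1]
  ]
}}

```text
clock: 10.57
tool_pos: [0.5648, 0.3862, 0.1973]
tool_rot: [-2.22, -2.214, -0.007]
wrist_force: [1.2, 0.6, 0.7]
opening: 0.0
gripper_force: 0.0
```

{"api": "arm_command", "payload": {
  "series": [
    [-0.4, -0.2, -0.6, 0, 0, 0, 1],
    [-0.73, -0.2, -0.3, 0, 0, 0, -0.7],
    [-0.73, -0.2, 0, 0, 0, 0, -0.7],
    [-0.73, -0.2, 0, 0, 0, 0, -0.7],
    [-0.73, -0.2, 0, 0, 0, 0, -0.7]
  ]
}}

```text
clock: 10.98
tool_pos: [0.5141, 0.2189, 0.2395]
tool_rot: [-2.219, -2.215, -0.009]
wrist_force: [0.9, -0.3, 0.6]
opening: 0.0482
gripper_force: 0.0
```

{"api": "arm_command", "payload": {
  "series": [
    [-0.73, -0.2, 0, 0, 0, 0, -0.7],
    [-0.73, -0.2, 0, 0, 0, 0, -0.7],
    [-0.73, -0.2, 0, 0, 0, 0, -0.7],
    [-0.73, -0.2, 0, 0, 0, 0, -0.7],
    [-0.73, -0.2, 0, 0, 0, 0, -0.7]
  ]
}}

```text
clock: 11.4
tool_pos: [0.4635, 0.0365, 0.2379]
tool_rot: [-2.22, -2.215, -0.009]
wrist_force: [0.5, -0.1, 0.3]
opening: 0.0725
gripper_force: 0.0
```

{"api": "arm_command", "payload": {
  "series": [
    [-0.73, -0.2, 0, 0, 0, 0, -0.7],
    [-0.73, -0.2, 0, 0, 0, 0, -0.7],
    [-0.73, -0.2, 0, 0, 0, 0, -0.7],
    [-0.73, -0.2, 0, 0, 0, 0, -0.7],
    [-0.73, -0.2, 0, 0, 0, 0, -0.7]
  ]
}}

```text
clock: 11.82
tool_pos: [0.4131, -0.1459, 0.2365]
tool_rot: [-2.22, -2.215, -0.009]
wrist_force: [1.2, -0.2, 0.4]
opening: 0.0727
gripper_force: 0.0
```

{"api": "arm_command", "payload": {
  "series": [
    [-0.73, -0.2, 0, 0, 0, 0, -0.7],
    [-0.73, -0.2, 0, 0, 0, 0, -0.7],
    [-0.73, -0.2, 0, 0, 0, 0, -0.7],
    [-0.73, -0.2, 0, 0, 0, 0, -0.7],
    [0, 0, 0, 0, 0, 0, -0.7]
  ]
}}

```text
clock: 12.23
tool_pos: [0.3718, -0.2951, 0.2348]
tool_rot: [-2.225, -2.209, -0.007]
wrist_force: [0.5, -0.5, -0.4]
opening: 0.0726
gripper_force: 0.0
```

{"api": "arm_command", "payload": {
  "series": [
    [-0.48, -0.06, 0, 0, 0, 0, -0.7],
    [-0.48, -0.06, 0, 0, 0, 0, -0.7],
    [0, 0, 0.7, 0, 0, 0, -0.7],
    [0, 0, 0.7, 0, 0, 0, -0.7],
    [0, 0, 0.7, 0, 0, 0, -0.7]
  ]
}}

```text
clock: 12.65
tool_pos: [0.3675, -0.3378, 0.1287]
tool_rot: [-2.222, -2.214, -0.009]
wrist_force: [0.8, -0.5, -0.4]
opening: 0.0728
gripper_force: 0.0
```

{"api": "arm_command", "payload": {
  "series": [
    [0, 0, 0.7, 0, 0, 0, -0.7],
    [0, 0, 0.6, 0, 0, 0, -0.7],
    [0, 0, 0.4, 0, 0, 0, -0.7],
    [0, 0, 0, 0, 0, 0, -0.7],
    [0, 0, 0, 0, 0, 0, -0.7]
  ]
}}

```text
clock: 13.07
tool_pos: [0.3671, -0.3361, 0.0447]
tool_rot: [-2.218, -2.213, -0.009]
wrist_force: [-0.2, -0.9, 0.1]
opening: 0.0726
gripper_force: 0.0
```

```bash
python3 - <<'E'
from h import *
s=readout.get_state(); print({k:np.round(s[k],4).tolist() for k in ('clock','tool_pos','tool_rot','wrist_force','opening')})
p,d,K,T=cam('wrist'); cv2.imwrite('pics/w4.png',p)
E
```

```text
{'clock': 13.0667, 'tool_pos': [0.3671, -0.3361, 0.0447], 'tool_rot': [-2.2185, -2.213, -0.0089], 'wrist_force': [-0.2258, -0.9043, 0.1214], 'opening': 0.0726}
```

View pics/w4.png

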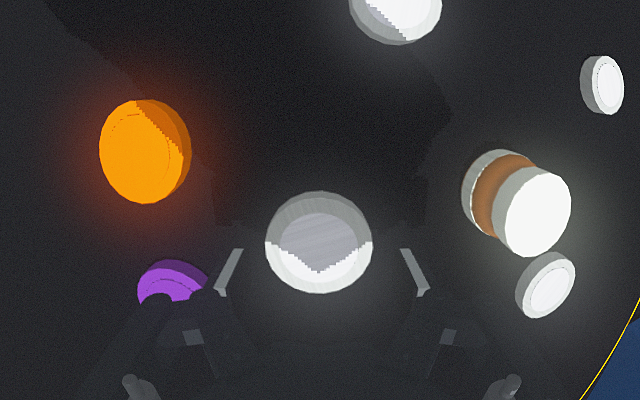

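The wrist view shows weight_a at (319,242), centred between the jaws at (230) and (413). The orange and purple look-alikes are to the left. Going down onto it.

{"api": "arm_command", "payload": {
  "series": [
    [-0.13, -0.03, 0.3, 0, 0, 0, -0.7],
    [0, 0, 0.3, 0, 0, 0, -0.7],
    [0, 0, 0.1, 0, 0, 0, -0.7],
    [0, 0, 0, 0, 0, 0, -0.7],
    [0, 0, 0, 0, 0, 0, -0.7]
  ],
  "squeeze": 50
}}

```text
clock: 13.53
tool_pos: [0.3666, -0.3432, 0.0111]
tool_rot: [-2.221, -2.215, -0.009]
wrist_force: [0.2, 0.2, -0.1]
opening: 0.0726
gripper_force: 0.0
```

```bash
python3 - <<'E'
from h import *
s=readout.get_state(); print({k:np.round(s[k],4).tolist() for k in ('tool_pos','wrist_force')})
p,d,K,T=cam('wrist'); g=cv2.cvtColor(p,cv2.COLOR_BGR2GRAY)
b=(g>120).astype(np.uint8); n,l,st,ce=cv2.connectedComponentsWithStats(b)
for i in range(1,n):
  if st[i,4]>1500: print(st[i],ce[i].round(),onz(*ce[i],.014,K,T,True).round(4))
E
```

```text
{'tool_pos': [0.3666, -0.3432, 0.0111], 'wrist_force': [0.2308, 0.1731, -0.1173]}
[ 612   45   28   64 1542] [627.  75.] [ 0.5563 -0.2263  0.014 ]
[  63   88  101  123 8944] [109. 150.] [ 0.2582 -0.2802  0.014 ]
[  488   147   128   189 14231] [557. 230.] [ 0.5051 -0.3263  0.014 ]
[  253   196   131   122 12386] [318. 258.] [ 0.3645 -0.3364  0.014 ]
```

{"api": "arm_command", "payload": {
  "series": [
    [0.03, 0, 0.06, 0, 0, 0, -0.7],
    [0, 0, 0.06, 0, 0, 0, -0.7],
    [0, 0, 0, 0, 0, 0, -0.7],
    [0, 0, 0, 0, 0, 0, 1],
    [0, 0, 0, 0, 0, 0, 1]
  ]
}}

```text
clock: 14.0
tool_pos: [0.3661, -0.3412, 0.0043]
tool_rot: [-2.22, -2.214, -0.009]
wrist_force: [-1.7, 3.3, 8.2]
opening: 0.0637
gripper_force: 53.1
```

{"api": "arm_command", "payload": {
  "series": [
    [0, 0, 0, 0, 0, 0, 1],
    [0, 0, 0, 0, 0, 0, 1],
    [0, 0, 0, 0, 0, 0, 1],
    [0, 0, -0.04, 0, 0, 0, 1],
    [0, 0, -0.2, 0, 0, 0, 1]
  ]
}}

```text
clock: 14.42
tool_pos: [0.3652, -0.3406, 0.015]
tool_rot: [-2.218, -2.213, -0.009]
wrist_force: [-0.1, 0.1, -5.5]
opening: 0.0635
gripper_force: 56.2
```

{"api": "arm_command", "payload": {
  "series": [
    [0, 0, -0.5, 0, 0, 0, 1],
    [0, 0, -0.8, 0, 0, 0, 1],
    [0, 0, -0.8, 0, 0, 0, 1],
    [0, 0, -0.8, 0, 0, 0, 1],
    [0, 0, -0.8, 0, 0, 0, 1]
  ]
}}

```text
clock: 14.83
tool_pos: [0.3656, -0.3425, 0.2036]
tool_rot: [-2.22, -2.214, -0.009]
wrist_force: [1.6, -1.0, -4.0]
opening: 0.0639
gripper_force: 57.0
```

{"api": "arm_command", "payload": {
  "series": [
    [0, 0, -0.3, 0, 0, 0, 1],
    [0.3, 0, 0, 0, 0, 0, 1],
    [0, 0, 0, 0, 0, 0, 1]
  ]
}}

```text
clock: 15.08
tool_pos: [0.3664, -0.3271, 0.2179]
tool_rot: [-2.221, -2.216, -0.01]
wrist_force: [0.6, 1.2, -5.1]
opening: 0.064
gripper_force: 57.0
```

```bash
python3 - <<'E'
from h import *
s=readout.get_state(); print({k:np.round(s[k],4).tolist() for k in ('tool_pos','wrist_force','wrist_torque','opening')})
p,d,K,T=cam('wrist'); a=p[150:330,180:460]; 
q,d,K,T=cam('scene'); b=q[120:300,150:430]
cv2.imwrite('pics/w5.png',np.hstack([cv2.resize(a,(400,257)),cv2.resize(b,(400,257))]))
E
```

```text
{'tool_pos': [0.3664, -0.3271, 0.2179], 'wrist_force': [0.583, 1.2402, -5.0852], 'wrist_torque': [0.0842, 0.0266, 0.004], 'opening': 0.064}
```

View pics/w5.png

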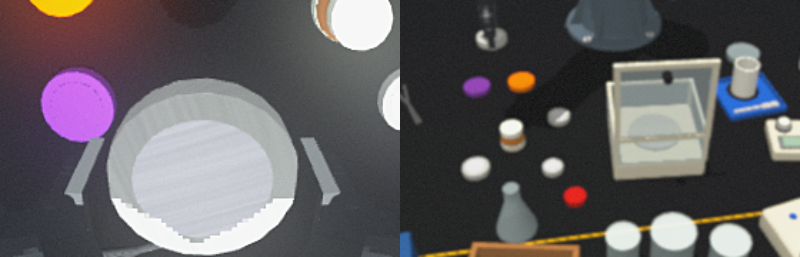

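Weight_a is held level at (200,175) in the left crop. The right crop shows the empty pan, the upright cover and the beaker on the mat. I'll check how far the disc's centre is from the TCP.

```bash
python3 - <<'E'
from h import *
s=readout.get_state(); print(s['tool_pos'])
m=vision.camera_model('wrist'); K=np.array(m['mtx']);T=np.array(m['cam_to_world']); print(T[:3,3])
for v in (172,178,184):
  print(onz(180+203*.7,150+v*.7,.2276,K,T,True))
print(onz(180+108*.7,150+180*.7,.2276,K,T,True),onz(180+297*.7,150+180*.7,.2276,K,T,True))
E
```

```text
[ 0.36602389 -0.32779293  0.21640908]
[ 0.3654998  -0.24704988  0.35116438]
[ 0.36567618 -0.32325623  0.2276    ]
[ 0.36567519 -0.32558892  0.2276    ]
[ 0.36567424 -0.32796219  0.2276    ]
[ 0.33395729 -0.32701564  0.2276    ] [ 0.39707514 -0.32711324  0.2276    ]
```

{"api": "arm_command", "payload": {
  "series": [
    [0.5, 0.25, 0, 0, 0, 0, 1],
    [0.68, 0.35, 0, 0, 0, 0, 1],
    [0.68, 0.35, 0, 0, 0, 0, 1],
    [0.68, 0.35, 0, 0, 0, 0, 1],
    [0.68, 0.35, 0, 0, 0, 0, 1]
  ]
}}

```text
clock: 15.6
tool_pos: [0.4492, -0.1659, 0.2171]
tool_rot: [-2.22, -2.213, -0.008]
wrist_force: [0.3, -0.7, -4.0]
opening: 0.0638
gripper_force: 57.0
```

{"api": "arm_command", "payload": {
  "series": [
    [0.68, 0.35, 0, 0, 0, 0, 1],
    [0.68, 0.35, 0, 0, 0, 0, 1],
    [0.68, 0.35, 0, 0, 0, 0, 1],
    [0.68, 0.35, 0, 0, 0, 0, 1],
    [0.68, 0.35, 0, 0, 0, 0, 1]
  ]
}}

```text
clock: 16.02
tool_pos: [0.5373, 0.0041, 0.2183]
tool_rot: [-2.219, -2.214, -0.008]
wrist_force: [0.8, -0.5, -3.6]
opening: 0.0641
gripper_force: 57.0
```

{"api": "arm_command", "payload": {
  "series": [
    [0.18, 0.1, 0, 0, 0, 0, 1],
    [0, 0, 0, 0, 0, 0, 1],
    [0, 0, 0, 0, 0, 0, 1]
  ]
}}

```text
clock: 16.27
tool_pos: [0.5418, 0.0116, 0.2182]
tool_rot: [-2.218, -2.215, -0.007]
wrist_force: [-0.7, 0.2, -3.9]
opening: 0.0639
gripper_force: 57.0
```

{"api": "arm_command", "payload": {
  "series": [
    [0, -0.01, 0.5, 0, 0, 0, 1],
    [0, 0, 0.7, 0, 0, 0, 1],
    [0, 0, 0.7, 0, 0, 0, 1],
    [0, 0, 0.6, 0, 0, 0, 1],
    [0, 0, 0.3, 0, 0, 0, 1]
  ]
}}

```text
clock: 16.68
tool_pos: [0.5389, 0.0111, 0.0752]
tool_rot: [-2.22, -2.21, -0.003]
wrist_force: [-1.2, -0.0, -3.9]
opening: 0.0636
gripper_force: 56.9
```

{"api": "arm_command", "payload": {
  "series": [
    [0, 0, 0.2, 0, 0, 0, 1],
    [0, 0, 0.15, 0, 0, 0, 1],
    [0, 0, 0, 0, 0, 0, 1],
    [0, 0, 0, 0, 0, 0, 1]
  ]
}}

```text
clock: 17.02
tool_pos: [0.5419, 0.0123, 0.0621]
tool_rot: [-2.221, -2.214, -0.01]
wrist_force: [0.2, 0.1, -3.8]
opening: 0.0639
gripper_force: 56.9
```

{"api": "arm_command", "payload": {
  "series": [
    [0, 0, 0.06, 0, 0, 0, 1],
    [0, 0, 0.04, 0, 0, 0, 1],
    [0, 0, 0, 0, 0, 0, 1]
  ]
}}

```text
clock: 17.27
tool_pos: [0.5417, 0.0128, 0.0565]
tool_rot: [-2.22, -2.215, -0.01]
wrist_force: [-0.2, -0.9, -3.9]
opening: 0.0635
gripper_force: 57.0
```

{"api": "arm_command", "payload": {
  "series": [
    [0, 0, 0.03, 0, 0, 0, 1],
    [0, 0, 0, 0, 0, 0, 1]
  ]
}}

```text
clock: 17.43
tool_pos: [0.5418, 0.0129, 0.0553]
tool_rot: [-2.22, -2.215, -0.01]
wrist_force: [-1.1, 0.7, 2.4]
opening: 0.0639
gripper_force: 57.6
```

Contact with the pan. Releasing, then fetching weight_b.

{"api": "arm_command", "payload": {
  "series": [
    [0, 0, 0, 0, 0, 0, -0.8],
    [0, 0, 0, 0, 0, 0, -0.8],
    [0, 0, 0, 0, 0, 0, -0.8],
    [0, 0, -0.1, 0, 0, 0, -0.8],
    [0, 0, -0.6, 0, 0, 0, -0.8]
  ]
}}

```text
clock: 17.85
tool_pos: [0.539, 0.0125, 0.0867]
tool_rot: [-2.217, -2.211, -0.002]
wrist_force: [-0.3, -0.5, -1.0]
opening: 0.0771
gripper_force: 0.0
```

{"api": "arm_command", "payload": {
  "series": [
    [0, 0, -0.7, 0, 0, 0, -0.8],
    [0, 0, -0.7, 0, 0, 0, -0.8],
    [0, 0, -0.7, 0, 0, 0, -0.8],
    [0, 0, -0.5, 0, 0, 0, -0.8],
    [-0.4, 0, 0, 0, 0, 0, -0.8]
  ]
}}

```text
clock: 18.27
tool_pos: [0.5436, -0.0068, 0.2255]
tool_rot: [-2.221, -2.22, -0.018]
wrist_force: [2.5, 0.6, -0.5]
opening: 0.0767
gripper_force: 0.0
```

{"api": "arm_command", "payload": {
  "series": [
    [-0.73, 0.025, 0, 0, 0, 0, -0.6],
    [-0.73, 0.025, 0, 0, 0, 0, -0.6],
    [-0.73, 0.025, 0, 0, 0, 0, -0.6],
    [-0.73, 0.025, 0, 0, 0, 0, -0.6],
    [-0.73, 0.025, 0, 0, 0, 0, -0.6]
  ]
}}

```text
clock: 18.68
tool_pos: [0.547, -0.1928, 0.2187]
tool_rot: [-2.22, -2.215, -0.01]
wrist_force: [-0.3, 0.2, 0.5]
opening: 0.0682
gripper_force: 0.0
```

{"api": "arm_command", "payload": {
  "series": [
    [-0.73, 0.025, 0, 0, 0, 0, -0.6],
    [-0.73, 0.025, 0, 0, 0, 0, -0.6],
    [-0.73, 0.025, 0, 0, 0, 0, -0.6],
    [-0.73, 0.025, 0, 0, 0, 0, -0.6],
    [-0.73, 0.025, 0, 0, 0, 0, -0.6]
  ]
}}

```text
clock: 19.1
tool_pos: [0.5527, -0.3754, 0.2171]
tool_rot: [-2.22, -2.215, -0.009]
wrist_force: [-0.1, -0.4, 1.0]
opening: 0.0676
gripper_force: 0.0
```

{"api": "arm_command", "payload": {
  "series": [
    [-0.2, 0, 0, 0, 0, 0, -0.6],
    [0, 0, 0, 0, 0, 0, -0.6]
  ]
}}

```text
clock: 19.27
tool_pos: [0.5523, -0.3863, 0.2158]
tool_rot: [-2.223, -2.211, -0.008]
wrist_force: [-0.3, 0.2, -0.4]
opening: 0.0685
gripper_force: 0.0
```

```bash
cat > chk.py <<'E'
from h import *
import sys
s=readout.get_state(); print({k:np.round(s[k],4).tolist() for k in ('clock','tool_pos','tool_rot')})
p,d,K,T=cam('top'); cv2.imwrite('pics/t_last.png',p); hsv=cv2.cvtColor(p,cv2.COLOR_BGR2HSV); P=pts(d,K,T)
b=((hsv[...,2]>110)&(hsv[...,1]<70)).astype(np.uint8)
for n,(x,y) in dict(d=(.58,-.2235),b=(.5555,-.3904),c=(.409,-.197),jar=(.481,-.3065)).items():
    m=b*((np.hypot(P[...,0]-x,P[...,1]-y)<.045)).astype(np.uint8)
    if m.sum()>40:
        c=max(cv2.findContours(m,0,1)[0],key=cv2.contourArea)[:,0]; W=np.array([onz(q,r,.055 if n=='jar' else .014,K,T)[:2] for q,r in c],np.float32); e=cv2.minEnclosingCircle(W); print(n,np.round(e[0],4),round(2*e[1],4))
m=(P[...,2]>.08)&(P[...,2]<.1)&(np.hypot(P[...,0]-.374,P[...,1]-.28)<.1)
if m.sum()>20: e=cv2.minEnclosingCircle(P[m][:,:2].astype(np.float32)); print('beaker',m.sum(),np.round(e[0],3),round(2*e[1],3))
for lo,hi in ((.058,.072),(.072,.086),(.086,.1),(.1,.112)):
    m=(P[...,2]>lo)&(P[...,2]<hi)&(np.hypot(P[...,0]-.541,P[...,1]-.013)<.06)
    if m.sum()>60: e=cv2.minEnclosingCircle(P[m][:,:2].astype(np.float32)); print('stack',lo,m.sum(),np.round(P[m].mean(0),4),np.round(e[0],4),round(2*e[1],4))
E
python3 chk.py
```

```text
{'clock': 19.2667, 'tool_pos': [0.5523, -0.3863, 0.2158], 'tool_rot': [-2.2229, -2.2106, -0.0084]}
d [ 0.5794 -0.2223] 0.0458
b [ 0.8946 -0.9421] 0.2361
c [ 0.486  -0.5044] 0.2072
jar [ 0.6969 -0.7296] 0.2474
beaker 162 [0.375 0.281] 0.062
stack 0.058 491 [0.5416 0.0115 0.0654] [0.5424 0.0115] 0.0665
```

{"api": "arm_command", "payload": {
  "series": [
    [-0.11, 0.066, 0.5, 0, 0, 0, -0.6],
    [0, 0, 0.7, 0, 0, 0, -0.6],
    [0, 0, 0.7, 0, 0, 0, -0.6],
    [0, 0, 0.7, 0, 0, 0, -0.6],
    [0, 0, 0.6, 0, 0, 0, -0.6]
  ]
}}

```text
clock: 19.73
tool_pos: [0.5561, -0.3857, 0.0549]
tool_rot: [-2.218, -2.216, -0.009]
wrist_force: [0.4, 0.3, -0.1]
opening: 0.0682
gripper_force: 0.0
```

{"api": "arm_command", "payload": {
  "series": [
    [0, 0, 0.4, 0, 0, 0, -0.6],
    [0, 0, 0.2, 0, 0, 0, -0.6],
    [0, 0, 0.1, 0, 0, 0, -0.6],
    [0, 0, 0, 0, 0, 0, -0.6],
    [0, 0, 0, 0, 0, 0, -0.6]
  ]
}}

```text
clock: 20.15
tool_pos: [0.5571, -0.3875, 0.023]
tool_rot: [-2.221, -2.216, -0.01]
wrist_force: [0.3, 0.7, -0.1]
opening: 0.0683
gripper_force: 0.0
```

{"api": "arm_command", "payload": {
  "series": [
    [-0.055, -0.026, 0.2, 0, 0, 0, -0.6],
    [0, 0, 0.15, 0, 0, 0, -0.6],
    [0, 0, 0, 0, 0, 0, -0.6],
    [0, 0, 0, 0, 0, 0, 1],
    [0, 0, 0, 0, 0, 0, 1]
  ]
}}

```text
clock: 20.57
tool_pos: [0.555, -0.3901, 0.0042]
tool_rot: [-2.22, -2.214, -0.009]
wrist_force: [-0.2, -0.0, -2.0]
opening: 0.057
gripper_force: 53.7
```

{"api": "arm_command", "payload": {
  "series": [
    [0, 0, 0, 0, 0, 0, 1],
    [0, 0, 0, 0, 0, 0, 1],
    [0, 0, 0, 0, 0, 0, 1],
    [0, 0, 0, 0, 0, 0, 1]
  ]
}}

```text
clock: 20.9
tool_pos: [0.555, -0.39, 0.004]
tool_rot: [-2.22, -2.214, -0.009]
wrist_force: [-0.8, -0.5, -0.8]
opening: 0.0568
gripper_force: 53.7
```

{"api": "arm_command", "payload": {
  "series": [
    [0, 0, -0.1, 0, 0, 0, 1],
    [0, 0, -0.6, 0, 0, 0, 1],
    [0, 0, -0.7, 0, 0, 0, 1],
    [0, 0, -0.7, 0, 0, 0, 1],
    [0, 0, -0.7, 0, 0, 0, 1]
  ]
}}

```text
clock: 21.32
tool_pos: [0.5547, -0.3909, 0.1459]
tool_rot: [-2.22, -2.214, -0.009]
wrist_force: [0.2, 0.1, -2.1]
opening: 0.0567
gripper_force: 55.0
```

{"api": "arm_command", "payload": {
  "series": [
    [0, 0, -0.7, 0, 0, 0, 1],
    [0, 0, -0.7, 0, 0, 0, 1],
    [0, 0, 0, 0, 0, 0, 1],
    [0, 0, 0, 0, 0, 0, 1]
  ]
}}

```text
clock: 21.65
tool_pos: [0.5559, -0.3924, 0.2163]
tool_rot: [-2.223, -2.217, -0.01]
wrist_force: [0.3, 0.7, -4.6]
opening: 0.0569
gripper_force: 55.2
```

{"api": "arm_command", "payload": {
  "series": [
    [0.4, 0, 0, 0, 0, 0, 1],
    [0.73, -0.028, 0, 0, 0, 0, 1],
    [0.73, -0.028, 0, 0, 0, 0, 1],
    [0.73, -0.028, 0, 0, 0, 0, 1],
    [0.73, -0.028, 0, 0, 0, 0, 1]
  ]
}}

```text
clock: 22.07
tool_pos: [0.5486, -0.2239, 0.2137]
tool_rot: [-2.219, -2.212, -0.008]
wrist_force: [1.0, 0.4, -2.6]
opening: 0.0572
gripper_force: 55.0
```

{"api": "arm_command", "payload": {
  "series": [
    [0.73, -0.028, 0, 0, 0, 0, 1],
    [0.73, -0.028, 0, 0, 0, 0, 1],
    [0.73, -0.028, 0, 0, 0, 0, 1],
    [0.73, -0.028, 0, 0, 0, 0, 1],
    [0.73, -0.028, 0, 0, 0, 0, 1]
  ]
}}

```text
clock: 22.48
tool_pos: [0.542, -0.0415, 0.2155]
tool_rot: [-2.219, -2.213, -0.007]
wrist_force: [1.0, 0.1, -2.7]
opening: 0.0573
gripper_force: 55.0
```

{"api": "arm_command", "payload": {
  "series": [
    [0.73, -0.028, 0, 0, 0, 0, 1],
    [0.38, 0, 0, 0, 0, 0, 1],
    [0, 0, 0, 0, 0, 0, 1],
    [0, 0, 0, 0, 0, 0, 1]
  ]
}}

```text
clock: 22.82
tool_pos: [0.5412, 0.0132, 0.2161]
tool_rot: [-2.217, -2.216, -0.007]
wrist_force: [0.2, 0.1, -3.6]
opening: 0.0571
gripper_force: 55.0
```

{"api": "arm_command", "payload": {
  "series": [
    [-0.02, 0.01, 0.5, 0, 0, 0, 1],
    [0, 0, 0.7, 0, 0, 0, 1],
    [0, 0, 0.7, 0, 0, 0, 1],
    [0, 0, 0.5, 0, 0, 0, 1],
    [0, 0, 0.25, 0, 0, 0, 1]
  ]
}}

```text
clock: 23.23
tool_pos: [0.5399, 0.0112, 0.0806]
tool_rot: [-2.219, -2.21, -0.003]
wrist_force: [-1.4, -0.3, -2.7]
opening: 0.0569
gripper_force: 54.9
```

{"api": "arm_command", "payload": {
  "series": [
    [0, 0, 0.1, 0, 0, 0, 1],
    [0, 0, 0, 0, 0, 0, 1],
    [0, 0, 0, 0, 0, 0, 1]
  ]
}}

```text
clock: 23.48
tool_pos: [0.5427, 0.0118, 0.0803]
tool_rot: [-2.221, -2.214, -0.009]
wrist_force: [0.9, 0.0, -2.4]
opening: 0.057
gripper_force: 54.9
```

{"api": "arm_command", "payload": {
  "series": [
    [0, -0.02, 0.1, 0, 0, 0, 1],
    [0, 0, 0.06, 0, 0, 0, 1],
    [0, 0, 0, 0, 0, 0, 1]
  ]
}}

```text
clock: 23.73
tool_pos: [0.5415, 0.0124, 0.0717]
tool_rot: [-2.22, -2.214, -0.009]
wrist_force: [0.3, -0.2, -3.3]
opening: 0.0569
gripper_force: 55.0
```

{"api": "arm_command", "payload": {
  "series": [
    [0, 0, 0.04, 0, 0, 0, 1],
    [0, 0, 0, 0, 0, 0, 1]
  ]
}}

```text
clock: 23.9
tool_pos: [0.5415, 0.0125, 0.0698]
tool_rot: [-2.22, -2.214, -0.009]
wrist_force: [-0.2, 0.8, -2.7]
opening: 0.0567
gripper_force: 55.0
```

{"api": "arm_command", "payload": {
  "series": [
    [0, 0, 0.03, 0, 0, 0, 1],
    [0, 0, 0, 0, 0, 0, 1]
  ]
}}

```text
clock: 24.07
tool_pos: [0.5417, 0.0125, 0.0689]
tool_rot: [-2.22, -2.215, -0.01]
wrist_force: [-2.9, 0.0, 6.3]
opening: 0.0574
gripper_force: 56.0
```

{"api": "arm_command", "payload": {
  "series": [
    [0, 0, 0, 0, 0, 0, -0.65],
    [0, 0, 0, 0, 0, 0, -0.65],
    [0, 0, 0, 0, 0, 0, -0.65],
    [0, 0, -0.1, 0, 0, 0, -0.65],
    [0, 0, -0.6, 0, 0, 0, -0.65]
  ]
}}

```text
clock: 24.48
tool_pos: [0.539, 0.0122, 0.1001]
tool_rot: [-2.217, -2.211, -0.002]
wrist_force: [0.2, -0.5, -0.6]
opening: 0.0705
gripper_force: 0.0
```

{"api": "arm_command", "payload": {
  "series": [
    [0, 0, -0.7, 0, 0, 0, -0.65],
    [0, 0, -0.7, 0, 0, 0, -0.65],
    [0, 0, -0.7, 0, 0, 0, -0.45],
    [0, 0, -0.2, 0, 0, 0, -0.45],
    [-0.3, -0.2, 0, 0, 0, 0, -0.45]
  ]
}}

```text
clock: 24.9
tool_pos: [0.5339, -0.0024, 0.2216]
tool_rot: [-2.221, -2.219, -0.016]
wrist_force: [1.3, -0.6, -0.0]
opening: 0.0614
gripper_force: 0.0
```

{"api": "arm_command", "payload": {
  "series": [
    [-0.62, -0.39, 0, 0, 0, 0, -0.45],
    [-0.62, -0.39, 0, 0, 0, 0, -0.45],
    [-0.62, -0.39, 0, 0, 0, 0, -0.45],
    [-0.62, -0.39, 0, 0, 0, 0, -0.45],
    [-0.62, -0.39, 0, 0, 0, 0, -0.45]
  ]
}}

```text
clock: 25.32
tool_pos: [0.4324, -0.1596, 0.2171]
tool_rot: [-2.22, -2.215, -0.009]
wrist_force: [0.9, 0.2, -0.2]
opening: 0.0619
gripper_force: 0.0
```

{"api": "arm_command", "payload": {
  "series": [
    [-0.62, -0.39, 0, 0, 0, 0, -0.45],
    [-0.2, -0.13, 0, 0, 0, 0, -0.45],
    [0, 0, 0, 0, 0, 0, -0.45],
    [0, 0, 0, 0, 0, 0, -0.45]
  ]
}}

```text
clock: 25.65
tool_pos: [0.4073, -0.1998, 0.2167]
tool_rot: [-2.222, -2.213, -0.01]
wrist_force: [0.4, -0.1, 0.3]
opening: 0.0617
gripper_force: 0.0
```

```bash
python3 chk.py
```

```text
{'clock': 25.65, 'tool_pos': [0.4073, -0.1998, 0.2167], 'tool_rot': [-2.222, -2.2126, -0.0095]}
d [ 0.5804 -0.2234] 0.0463
c [ 0.5204 -0.4884] 0.2386
beaker 161 [0.375 0.281] 0.062
stack 0.058 94 [0.5312 0.0064 0.0654] [ 0.5412 -0.0024] 0.0927
stack 0.072 394 [0.5415 0.0121 0.0795] [0.5419 0.012 ] 0.0593
```

{"api": "arm_command", "payload": {
  "series": [
    [0.03, 0.03, 0.5, 0, 0, 0, -0.45],
    [0, 0, 0.7, 0, 0, 0, -0.45],
    [0, 0, 0.7, 0, 0, 0, -0.45],
    [0, 0, 0.7, 0, 0, 0, -0.45],
    [0, 0, 0.6, 0, 0, 0, -0.45]
  ]
}}

```text
clock: 26.12
tool_pos: [0.4091, -0.1952, 0.0546]
tool_rot: [-2.217, -2.216, -0.009]
wrist_force: [-0.1, -0.2, -0.2]
opening: 0.062
gripper_force: 0.0
```

{"api": "arm_command", "payload": {
  "series": [
    [0, 0, 0.4, 0, 0, 0, -0.45],
    [0, 0, 0.2, 0, 0, 0, -0.45],
    [0, 0, 0.1, 0, 0, 0, -0.45],
    [0, 0, 0, 0, 0, 0, -0.45],
    [0, 0, 0, 0, 0, 0, -0.45]
  ]
}}

```text
clock: 26.53
tool_pos: [0.4096, -0.1959, 0.0221]
tool_rot: [-2.219, -2.216, -0.009]
wrist_force: [0.7, -0.2, -0.3]
opening: 0.0618
gripper_force: 0.0
```

{"api": "arm_command", "payload": {
  "series": [
    [-0.02, -0.02, 0.2, 0, 0, 0, -0.45],
    [0, 0, 0.12, 0, 0, 0, -0.45],
    [0, 0, 0, 0, 0, 0, -0.45],
    [0, 0, 0, 0, 0, 0, 1],
    [0, 0, 0, 0, 0, 0, 1]
  ]
}}

```text
clock: 26.95
tool_pos: [0.4082, -0.1971, 0.0064]
tool_rot: [-2.22, -2.215, -0.01]
wrist_force: [-2.4, 0.9, 3.9]
opening: 0.0502
gripper_force: 50.9
```

{"api": "arm_command", "payload": {
  "series": [
    [0, 0, 0, 0, 0, 0, 1],
    [0, 0, 0, 0, 0, 0, 1],
    [0, 0, 0, 0, 0, 0, 1],
    [0, 0, 0, 0, 0, 0, 1]
  ]
}}

```text
clock: 27.28
tool_pos: [0.4082, -0.1971, 0.0064]
tool_rot: [-2.22, -2.215, -0.01]
wrist_force: [-2.6, 2.7, 5.9]
opening: 0.0503
gripper_force: 50.9
```

{"api": "arm_command", "payload": {
  "series": [
    [0, 0, -0.1, 0, 0, 0, 1],
    [0, 0, -0.6, 0, 0, 0, 1],
    [0, 0, -0.7, 0, 0, 0, 1],
    [0, 0, -0.7, 0, 0, 0, 1],
    [0, 0, -0.7, 0, 0, 0, 1]
  ]
}}

```text
clock: 27.7
tool_pos: [0.4076, -0.1981, 0.148]
tool_rot: [-2.22, -2.215, -0.009]
wrist_force: [1.3, -0.6, -1.7]
opening: 0.0498
gripper_force: 53.3
```

{"api": "arm_command", "payload": {
  "series": [
    [0, 0, -0.7, 0, 0, 0, 1],
    [0, 0, -0.7, 0, 0, 0, 1],
    [0, 0, 0, 0, 0, 0, 1],
    [0, 0, 0, 0, 0, 0, 1]
  ]
}}

```text
clock: 28.03
tool_pos: [0.4089, -0.1994, 0.2176]
tool_rot: [-2.223, -2.217, -0.011]
wrist_force: [-0.6, -0.1, -2.1]
opening: 0.0503
gripper_force: 53.6
```

{"api": "arm_command", "payload": {
  "series": [
    [0.3, 0.19, 0, 0, 0, 0, 1],
    [0.62, 0.39, 0, 0, 0, 0, 1],
    [0.62, 0.39, 0, 0, 0, 0, 1],
    [0.62, 0.39, 0, 0, 0, 0, 1],
    [0.62, 0.39, 0, 0, 0, 0, 1]
  ]
}}

```text
clock: 28.45
tool_pos: [0.4957, -0.0585, 0.2155]
tool_rot: [-2.219, -2.213, -0.007]
wrist_force: [0.9, -0.7, -0.7]
opening: 0.0497
gripper_force: 53.4
```

{"api": "arm_command", "payload": {
  "series": [
    [0.62, 0.39, 0, 0, 0, 0, 1],
    [0.62, 0.39, 0, 0, 0, 0, 1],
    [0.18, 0.12, 0, 0, 0, 0, 1],
    [0, 0, 0, 0, 0, 0, 1],
    [0, 0, 0, 0, 0, 0, 1]
  ]
}}

```text
clock: 28.87
tool_pos: [0.5403, 0.0111, 0.2159]
tool_rot: [-2.217, -2.215, -0.006]
wrist_force: [-0.8, -0.1, -2.7]
opening: 0.0497
gripper_force: 53.4
```

{"api": "arm_command", "payload": {
  "series": [
    [0.01, 0.02, 0.5, 0, 0, 0, 1],
    [0, 0, 0.7, 0, 0, 0, 1],
    [0, 0, 0.7, 0, 0, 0, 1],
    [0, 0, 0.4, 0, 0, 0, 1],
    [0, 0, 0.2, 0, 0, 0, 1]
  ]
}}

```text
clock: 29.28
tool_pos: [0.5393, 0.0111, 0.0891]
tool_rot: [-2.219, -2.211, -0.003]
wrist_force: [0.2, -0.1, -2.4]
opening: 0.0499
gripper_force: 53.3
```

{"api": "arm_command", "payload": {
  "series": [
    [0, 0, 0, 0, 0, 0, 1],
    [0, 0, 0, 0, 0, 0, 1],
    [0, 0, 0, 0, 0, 0, 1]
  ]
}}

```text
clock: 29.53
tool_pos: [0.5428, 0.0119, 0.0939]
tool_rot: [-2.221, -2.215, -0.011]
wrist_force: [0.4, -0.3, -1.9]
opening: 0.0497
gripper_force: 53.3
```

{"api": "arm_command", "payload": {
  "series": [
    [0, -0.02, 0.08, 0, 0, 0, 1],
    [0, 0, 0.05, 0, 0, 0, 1],
    [0, 0, 0, 0, 0, 0, 1]
  ]
}}

```text
clock: 29.78
tool_pos: [0.541, 0.0123, 0.0858]
tool_rot: [-2.22, -2.215, -0.009]
wrist_force: [0.0, 0.1, -1.3]
opening: 0.0496
gripper_force: 53.3
```

{"api": "arm_command", "payload": {
  "series": [
    [0, 0, 0.03, 0, 0, 0, 1],
    [0, 0, 0, 0, 0, 0, 1]
  ]
}}

```text
clock: 29.95
tool_pos: [0.5411, 0.0124, 0.0853]
tool_rot: [-2.22, -2.215, -0.01]
wrist_force: [-6.0, -1.1, 13.1]
opening: 0.0498
gripper_force: 54.9
```

{"api": "arm_command", "payload": {
  "series": [
    [0, 0, 0.02, 0, 0, 0, 1],
    [0, 0, 0, 0, 0, 0, 1]
  ]
}}

```text
clock: 30.12
tool_pos: [0.5412, 0.0124, 0.0852]
tool_rot: [-2.221, -2.215, -0.011]
wrist_force: [-12.8, -1.1, 29.1]
opening: 0.0502
gripper_force: 56.5
```

{"api": "arm_command", "payload": {
  "series": [
    [0, 0, -0.03, 0, 0, 0, 1],
    [0, 0, 0, 0, 0, 0, -0.5],
    [0, 0, 0, 0, 0, 0, -0.5],
    [0, 0, 0, 0, 0, 0, -0.5],
    [0, 0, -0.1, 0, 0, 0, -0.5]
  ]
}}

```text
clock: 30.53
tool_pos: [0.5405, 0.0123, 0.0891]
tool_rot: [-2.219, -2.214, -0.007]
wrist_force: [0.0, 0.1, -0.8]
opening: 0.0638
gripper_force: 0.0
```

{"api": "arm_command", "payload": {
  "series": [
    [0, 0, -0.6, 0, 0, 0, -0.5],
    [0, 0, -0.7, 0, 0, 0, -0.5],
    [0, 0, -0.7, 0, 0, 0, -0.5],
    [0, 0, -0.5, 0, 0, 0, -0.27],
    [-0.3, 0.05, 0, 0, 0, 0, -0.27]
  ]
}}

```text
clock: 30.95
tool_pos: [0.5454, -0.0024, 0.2205]
tool_rot: [-2.221, -2.22, -0.018]
wrist_force: [1.0, -0.3, -0.6]
opening: 0.0543
gripper_force: 0.0
```

{"api": "arm_command", "payload": {
  "series": [
    [-0.7, 0.12, 0, 0, 0, 0, -0.27],
    [-0.7, 0.12, 0, 0, 0, 0, -0.27],
    [-0.7, 0.12, 0, 0, 0, 0, -0.27],
    [-0.7, 0.12, 0, 0, 0, 0, -0.27],
    [-0.7, 0.12, 0, 0, 0, 0, -0.27]
  ]
}}

```text
clock: 31.37
tool_pos: [0.5731, -0.1806, 0.2135]
tool_rot: [-2.22, -2.215, -0.009]
wrist_force: [1.2, -0.6, 0.4]
opening: 0.0542
gripper_force: 0.0
```

{"api": "arm_command", "payload": {
  "series": [
    [-0.7, 0.12, 0, 0, 0, 0, -0.27],
    [-0.2, 0.03, 0, 0, 0, 0, -0.27],
    [0, 0, 0, 0, 0, 0, -0.27],
    [0, 0, 0, 0, 0, 0, -0.27]
  ]
}}

```text
clock: 31.7
tool_pos: [0.5803, -0.2239, 0.2127]
tool_rot: [-2.221, -2.213, -0.009]
wrist_force: [-0.3, 0.4, -0.2]
opening: 0.0544
gripper_force: 0.0
```

```bash
python3 chk.py
```

```text
{'clock': 31.7, 'tool_pos': [0.5803, -0.2239, 0.2127], 'tool_rot': [-2.2206, -2.2129, -0.0091]}
d [ 0.9456 -0.55  ] 0.2413
c [ 0.5245 -0.4857] 0.2332
beaker 163 [0.375 0.281] 0.062
stack 0.058 93 [0.5311 0.0082 0.0652] [0.5452 0.0223] 0.0877
stack 0.072 83 [0.5331 0.0076 0.0795] [0.5419 0.0122] 0.0594
stack 0.086 313 [0.5411 0.0129 0.0934] [0.5413 0.013 ] 0.0513
```

{"api": "arm_command", "payload": {
  "series": [
    [-0.02, 0, 0.5, 0, 0, 0, -0.27],
    [0, 0, 0.7, 0, 0, 0, -0.27],
    [0, 0, 0.7, 0, 0, 0, -0.27],
    [0, 0, 0.7, 0, 0, 0, -0.27],
    [0, 0, 0.6, 0, 0, 0, -0.27]
  ]
}}

```text
clock: 32.17
tool_pos: [0.5798, -0.2215, 0.0512]
tool_rot: [-2.217, -2.216, -0.009]
wrist_force: [0.2, -0.2, -0.8]
opening: 0.054
gripper_force: 0.0
```

{"api": "arm_command", "payload": {
  "series": [
    [0, 0, 0.4, 0, 0, 0, -0.27],
    [0, 0, 0.2, 0, 0, 0, -0.27],
    [0, 0, 0, 0, 0, 0, -0.27],
    [0, 0, 0, 0, 0, 0, -0.27],
    [0, 0, 0, 0, 0, 0, -0.27]
  ]
}}

```text
clock: 32.58
tool_pos: [0.5815, -0.2232, 0.0247]
tool_rot: [-2.221, -2.217, -0.011]
wrist_force: [-0.2, 0.3, 0.5]
opening: 0.0541
gripper_force: 0.0
```

Δz is 17 mm, to about 0.008.

{"api": "arm_command", "payload": {
  "series": [
    [0, -0.025, 0.2, 0, 0, 0, -0.27],
    [0, 0, 0.13, 0, 0, 0, -0.27],
    [0, 0, 0, 0, 0, 0, -0.27],
    [0, 0, 0, 0, 0, 0, 1],
    [0, 0, 0, 0, 0, 0, 1]
  ]
}}

```text
clock: 33.0
tool_pos: [0.5792, -0.2232, 0.0066]
tool_rot: [-2.22, -2.214, -0.009]
wrist_force: [0.5, -0.2, -2.0]
opening: 0.0428
gripper_force: 50.9
```

{"api": "arm_command", "payload": {
  "series": [
    [0, 0, 0, 0, 0, 0, 1],
    [0, 0, 0, 0, 0, 0, 1],
    [0, 0, 0, 0, 0, 0, 1],
    [0, 0, 0, 0, 0, 0, 1]
  ]
}}

```text
clock: 33.33
tool_pos: [0.5792, -0.2231, 0.0063]
tool_rot: [-2.22, -2.214, -0.009]
wrist_force: [-0.0, -0.8, -1.5]
opening: 0.0431
gripper_force: 51.1
```

{"api": "arm_command", "payload": {
  "series": [
    [0, 0, -0.1, 0, 0, 0, 1],
    [0, 0, -0.6, 0, 0, 0, 1],
    [0, 0, -0.7, 0, 0, 0, 1],
    [0, 0, -0.7, 0, 0, 0, 1],
    [0, 0, -0.7, 0, 0, 0, 1]
  ]
}}

```text
clock: 33.75
tool_pos: [0.5788, -0.2241, 0.1484]
tool_rot: [-2.22, -2.214, -0.009]
wrist_force: [0.8, -0.9, -2.4]
opening: 0.0433
gripper_force: 51.4
```

{"api": "arm_command", "payload": {
  "series": [
    [0, 0, -0.7, 0, 0, 0, 1],
    [0, 0, -0.7, 0, 0, 0, 1],
    [0, 0, 0, 0, 0, 0, 1],
    [0, 0, 0, 0, 0, 0, 1]
  ]
}}

```text
clock: 34.08
tool_pos: [0.5802, -0.2253, 0.2186]
tool_rot: [-2.223, -2.217, -0.012]
wrist_force: [-0.4, 0.1, -2.6]
opening: 0.043
gripper_force: 51.7
```

{"api": "arm_command", "payload": {
  "series": [
    [0.3, -0.05, 0, 0, 0, 0, 1],
    [0.7, -0.115, 0, 0, 0, 0, 1],
    [0.7, -0.115, 0, 0, 0, 0, 1],
    [0.7, -0.115, 0, 0, 0, 0, 1],
    [0.7, -0.115, 0, 0, 0, 0, 1]
  ]
}}

```text
clock: 34.5
tool_pos: [0.5528, -0.0684, 0.2162]
tool_rot: [-2.219, -2.213, -0.007]
wrist_force: [1.0, 0.1, -2.2]
opening: 0.0429
gripper_force: 51.6
```

{"api": "arm_command", "payload": {
  "series": [
    [0.7, -0.115, 0, 0, 0, 0, 1],
    [0.7, -0.115, 0, 0, 0, 0, 1],
    [0.22, -0.04, 0, 0, 0, 0, 1],
    [0, 0, 0, 0, 0, 0, 1],
    [0, 0, 0, 0, 0, 0, 1]
  ]
}}

```text
clock: 34.92
tool_pos: [0.5402, 0.0116, 0.2174]
tool_rot: [-2.218, -2.215, -0.007]
wrist_force: [0.5, -0.2, -2.0]
opening: 0.0428
gripper_force: 51.6
```

{"api": "arm_command", "payload": {
  "series": [
    [0, 0, 0.5, 0, 0, 0, 1],
    [0, 0, 0.7, 0, 0, 0, 1],
    [0, 0, 0.6, 0, 0, 0, 1],
    [0, 0, 0.3, 0, 0, 0, 1],
    [0, 0, 0.1, 0, 0, 0, 1]
  ]
}}

```text
clock: 35.33
tool_pos: [0.5388, 0.0108, 0.1049]
tool_rot: [-2.219, -2.21, -0.003]
wrist_force: [-0.2, -0.9, -1.8]
opening: 0.0432
gripper_force: 51.6
```

{"api": "arm_command", "payload": {
  "series": [
    [0, 0, 0, 0, 0, 0, 1],
    [0, 0, 0, 0, 0, 0, 1],
    [0, 0, 0, 0, 0, 0, 1]
  ]
}}

```text
clock: 35.58
tool_pos: [0.5417, 0.0117, 0.1096]
tool_rot: [-2.221, -2.215, -0.011]
wrist_force: [1.0, 0.8, -1.9]
opening: 0.0431
gripper_force: 51.6
```

{"api": "arm_command", "payload": {
  "series": [
    [0, 0, 0.08, 0, 0, 0, 1],
    [0, 0, 0.06, 0, 0, 0, 1],
    [0, 0, 0, 0, 0, 0, 1]
  ]
}}

```text
clock: 35.83
tool_pos: [0.5407, 0.0122, 0.1011]
tool_rot: [-2.22, -2.214, -0.009]
wrist_force: [0.3, 0.1, -2.4]
opening: 0.0428
gripper_force: 51.6
```

{"api": "arm_command", "payload": {
  "series": [
    [0, 0, 0.02, 0, 0, 0, 1],
    [0, 0, 0, 0, 0, 0, 1]
  ]
}}

```text
clock: 36.0
tool_pos: [0.5407, 0.0123, 0.1003]
tool_rot: [-2.22, -2.215, -0.009]
wrist_force: [-0.6, 0.3, -1.2]
opening: 0.0428
gripper_force: 51.6
```

{"api": "arm_command", "payload": {
  "series": [
    [0, 0, 0.02, 0, 0, 0, 1],
    [0, 0, 0, 0, 0, 0, 1]
  ]
}}

```text
clock: 36.17
tool_pos: [0.5408, 0.0123, 0.0993]
tool_rot: [-2.22, -2.215, -0.009]
wrist_force: [0.4, -0.3, -2.1]
opening: 0.0429
gripper_force: 51.8
```

{"api": "arm_command", "payload": {
  "series": [
    [0, 0, 0.015, 0, 0, 0, 1],
    [0, 0, 0, 0, 0, 0, 1]
  ]
}}

```text
clock: 36.33
tool_pos: [0.5409, 0.0122, 0.0993]
tool_rot: [-2.22, -2.215, -0.01]
wrist_force: [-4.1, 0.1, 8.9]
opening: 0.0432
gripper_force: 54.1
```

Contact. Releasing, rising above the cover's edge and closing the fingers.

{"api": "arm_command", "payload": {
  "series": [
    [0, 0, -0.01, 0, 0, 0, -0.4],
    [0, 0, 0, 0, 0, 0, -0.4],
    [0, 0, 0, 0, 0, 0, -0.4],
    [0, 0, 0, 0, 0, 0, -0.4],
    [0, 0, -0.1, 0, 0, 0, -0.4]
  ]
}}

```text
clock: 36.75
tool_pos: [0.5402, 0.0122, 0.1034]
tool_rot: [-2.219, -2.214, -0.008]
wrist_force: [-0.7, -0.2, 0.1]
opening: 0.0597
gripper_force: 0.0
```

{"api": "arm_command", "payload": {
  "series": [
    [0, 0, -0.6, 0, 0, 0, -0.4],
    [0, 0, -0.7, 0, 0, 0, -0.4],
    [0, 0, -0.7, 0, 0, 0, -0.4],
    [0, 0, -0.7, 0, 0, 0, 1],
    [0, 0, -0.7, 0, 0, 0, 1]
  ]
}}

```text
clock: 37.17
tool_pos: [0.5403, 0.0108, 0.2763]
tool_rot: [-2.22, -2.215, -0.009]
wrist_force: [1.0, 0.6, -0.6]
opening: 0.0363
gripper_force: 0.0
```

{"api": "arm_command", "payload": {
  "series": [
    [0, 0, -0.7, 0, 0, 0, 1],
    [0, 0, -0.7, 0, 0, 0, 1],
    [0, 0, -0.5, 0, 0, 0, 1],
    [0, 0, 0, 0, 0, 0, 1],
    [0, 0, 0, 0, 0, 0, 1]
  ]
}}

```text
clock: 37.58
tool_pos: [0.5414, 0.0099, 0.3704]
tool_rot: [-2.221, -2.216, -0.012]
wrist_force: [0.4, -0.0, -0.8]
opening: 0.0003
gripper_force: 0.0
```

{"api": "arm_command", "payload": {
  "series": [
    [-0.5, -0.5, 0, 0, 0, 0, 1],
    [-0.5, -0.5, 0, 0, 0, 0, 1],
    [-0.5, -0.5, 0, 0, 0, 0, 1],
    [-0.5, -0.5, 0, 0, 0, 0, 1],
    [0, 0, 0, 0, 0, 0, 1]
  ]
}}

```text
clock: 38.0
tool_pos: [0.4369, -0.0925, 0.3682]
tool_rot: [-2.223, -2.211, -0.007]
wrist_force: [-0.3, 1.4, 0.3]
opening: -0.0002
gripper_force: 0.0
```

```bash
python3 chk.py; python3 - <<'E'
from h import *
p=cv2.imread('pics/t_last.png'); a=cv2.resize(p[100:240,230:360],None,fx=3,fy=3,interpolation=2)
q,d,K,T=cam('scene'); b=cv2.resize(q[150:260,280:390],(420,420),interpolation=2)
cv2.imwrite('pics/s6.png',np.hstack([a,b]))
P=pts(d,K,T); m=(P[...,2]>.2)&(P[...,2]<.36)&(abs(P[...,1]-.01)<.12)&(P[...,0]>.62)&(P[...,0]<.7); W=P[m]; print(len(W),W.min(0),W.max(0)); A=np.c_[W[:,1:],np.ones(len(W))]; print(np.linalg.lstsq(A,W[:,0],rcond=None)[0])
E
```

```text
{'clock': 38.0, 'tool_pos': [0.4369, -0.0925, 0.3682], 'tool_rot': [-2.223, -2.2114, -0.007]}
beaker 166 [0.376 0.282] 0.064
stack 0.058 96 [0.5319 0.0078 0.065 ] [0.5497 0.0102] 0.08
stack 0.072 80 [0.5332 0.0077 0.0791] [0.5424 0.0119] 0.0593
stack 0.086 65 [0.5321 0.0158 0.093 ] [0.5417 0.0129] 0.052
stack 0.1 251 [0.5406 0.0118 0.1072] [0.5411 0.0118] 0.0451
2520 [ 0.63894977 -0.09303466  0.20007988] [0.67588612 0.10534516 0.32390541]
[0.06963969 0.04187062 0.63949993]
```

View pics/s6.png

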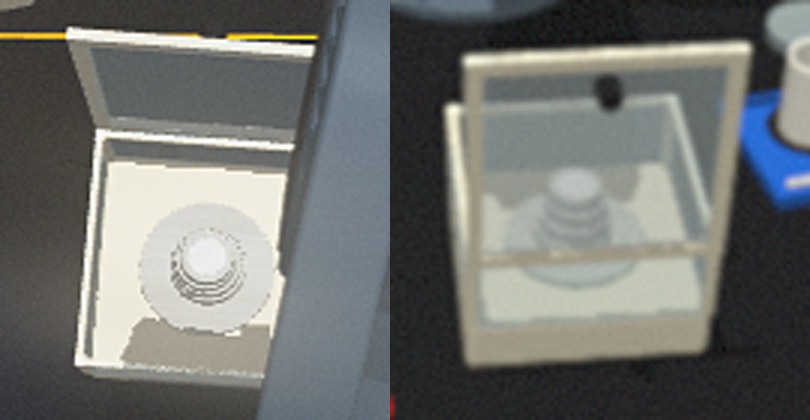

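The pictures show the four discs stacked neatly and centred on the pan, with the widest at the bottom. The cover is upright and the knob is near its top middle. Moving the closed fingers behind the cover's free edge, beside the knob.

{"api": "arm_command", "payload": {
  "series": [
    [0.37, 0.63, 0, 0, 0, 0, 1],
    [0.37, 0.63, 0, 0, 0, 0, 1],
    [0.37, 0.63, 0, 0, 0, 0, 1],
    [0.37, 0.63, 0, 0, 0, 0, 1],
    [0.37, 0.63, 0, 0, 0, 0, 1]
  ]
}}

```text
clock: 38.52
tool_pos: [0.5999, 0.0047, 0.3678]
tool_rot: [-2.218, -2.215, -0.008]
wrist_force: [1.7, -1.3, 1.0]
opening: 0.0002
gripper_force: 0.0
```

{"api": "arm_command", "payload": {
  "series": [
    [0.37, 0.63, 0, 0, 0, 0, 1],
    [0.37, 0.63, 0, 0, 0, 0, 1],
    [0.37, 0.63, 0, 0, 0, 0, 1],
    [0, 0, 0, 0, 0, 0, 1],
    [0, 0, 0, 0, 0, 0, 1]
  ]
}}

```text
clock: 38.93
tool_pos: [0.6597, 0.0371, 0.3689]
tool_rot: [-2.218, -2.216, -0.008]
wrist_force: [0.9, -0.3, 0.2]
opening: -0.0001
gripper_force: 0.0
```

{"api": "arm_command", "payload": {
  "series": [
    [0.1, 0.3, 0, 0, 0, 0, 1],
    [0.1, 0.3, 0, 0, 0, 0, 1],
    [0.1, 0.2, 0, 0, 0, 0, 1],
    [0, 0, 0, 0, 0, 0, 1]
  ]
}}

```text
clock: 39.27
tool_pos: [0.6931, 0.0501, 0.3566]
tool_rot: [2.217, 2.212, 0.037]
wrist_force: [0.5, -0.1, 0.4]
opening: 0.0001
gripper_force: 0.0
```

```bash
python3 -c "
from h import *
s=readout.get_state(); print({k:np.round(v,3).tolist() for k,v in s.items()})"
```

```text
{'clock': 39.267, 'joints': [0.068, 0.859, 1.347, 2.034, 0.008, 1.641], 'joint_vel': [-0.009, -0.062, 0.041, 0.013, -0.002, -0.01], 'tau': [-0.023, -102.755, 37.232, -0.797, 0.001, 0.176], 'tool_pos': [0.693, 0.05, 0.357], 'tool_rot': [2.217, 2.212, 0.037], 'wrist_force': [0.476, -0.113, 0.387], 'wrist_torque': [-0.05, -0.018, 0.014], 'gripper_force': 0.0, 'opening': 0.0}
```

{"api": "arm_command", "payload": {
  "series": [
    [0, -0.1, 0.3, 0, 0, 0, 1],
    [0, 0, 0.3, 0, 0, 0, 1],
    [0, 0, 0.3, 0, 0, 0, 1],
    [0, 0, 0, 0, 0, 0, 1],
    [0, 0, 0, 0, 0, 0, 1]
  ]
}}

```text
clock: 39.68
tool_pos: [0.6929, 0.0497, 0.3268]
tool_rot: [2.215, 2.209, 0.043]
wrist_force: [-1.3, 0.1, 1.2]
opening: 0.0002
gripper_force: 0.0
```

```bash
python3 -c "
from h import *
s=readout.get_state(); print({k:np.round(v,3).tolist() for k,v in s.items()})"
```

```text
{'clock': 39.683, 'joints': [0.068, 0.712, 0.965, 1.794, 0.008, 1.642], 'joint_vel': [0.0, 0.027, 0.104, 0.033, 0.0, 0.001], 'tau': [0.058, -103.364, 39.44, -2.403, 0.039, -0.001], 'tool_pos': [0.693, 0.05, 0.327], 'tool_rot': [2.215, 2.209, 0.043], 'wrist_force': [-1.304, 0.056, 1.191], 'wrist_torque': [-0.02, 0.057, -0.01], 'gripper_force': 0.0, 'opening': 0.0}
```

{"api": "arm_command", "payload": {
  "series": [
    [0, 0, 0.3, 0, 0, 0, 1],
    [0, -0.3, 0, 0, 0, 0, 1],
    [0, -0.3, 0, 0, 0, 0, 1],
    [0, -0.3, 0.01, 0, 0, 0, 1],
    [0, 0, 0, 0, 0, 0, 1]
  ]
}}

```text
clock: 40.1
tool_pos: [0.6488, 0.0503, 0.3113]
tool_rot: [2.213, 2.208, 0.047]
wrist_force: [1.7, 0.1, 1.6]
opening: -0.0002
gripper_force: 0.0
```

{"api": "arm_command", "payload": {
  "series": [
    [0, -0.3, 0.02, 0, 0, 0, 1],
    [0, -0.3, 0.05, 0, 0, 0, 1],
    [0, -0.3, 0.07, 0, 0, 0, 1],
    [0, 0, 0, 0, 0, 0, 1]
  ]
}}

```text
clock: 40.43
tool_pos: [0.6046, 0.0505, 0.3018]
tool_rot: [2.214, 2.208, 0.045]
wrist_force: [-0.5, -0.1, 0.3]
opening: -0.0001
gripper_force: 0.0
```

```bash
cat > cov.py <<'E'
from h import *
s=readout.get_state(); print({k:np.round(s[k],4).tolist() for k in ('clock','tool_pos','tool_rot','wrist_force','joints')})
q,d,K,T=cam('scene'); P=pts(d,K,T); b=np.array([.642,.006]); ex=np.array([np.cos(.07),-np.sin(.07)]); ey=np.array([np.sin(.07),np.cos(.07)])
L=(P[...,:2]-b)@np.c_[ex,ey]; r=np.hypot(L[...,0],P[...,2]-.1185); th=np.arctan2(P[...,2]-.1185,-L[...,0])
m=(abs(L[...,1]+.06)<.035)&(r<.215)&(r>.16)&(P[...,2]>.12)&(th<1.75); print(m.sum(),'theta',np.median(th[m]).round(3), np.percentile(r[m],[5,95]).round(3), 'max z',P[...,2][m].max())
E
python3 cov.py
```

```text
{'clock': 40.4333, 'tool_pos': [0.6046, 0.0505, 0.3018], 'tool_rot': [2.214, 2.2085, 0.0449], 'wrist_force': [-0.51, -0.0914, 0.3106], 'joints': [0.0793, 0.4221, 0.4112, 1.5289, 0.0079, 1.6527]}
385 theta 1.289 [0.163 0.202] max z 0.315370414838685
```

{"api": "arm_command", "payload": {
  "series": [
    [0, -0.29, 0.1, 0, 0, 0, 1],
    [0, -0.29, 0.12, 0, 0, 0, 1],
    [0, -0.29, 0.15, 0, 0, 0, 1],
    [0, -0.28, 0.17, 0, 0, 0, 1],
    [0, -0.27, 0.2, 0, 0, 0, 1]
  ]
}}

```text
clock: 40.9
tool_pos: [0.5367, 0.0512, 0.262]
tool_rot: [2.214, 2.208, 0.045]
wrist_force: [1.1, 2.2, 2.0]
opening: -0.0
gripper_force: 0.8
```

{"api": "arm_command", "payload": {
  "series": [
    [0, -0.22, 0.2, 0, 0, 0, 1],
    [0, -0.2, 0.22, 0, 0, 0, 1],
    [0, -0.18, 0.24, 0, 0, 0, 1],
    [0, 0, 0, 0, 0, 0, 1],
    [0, 0, 0, 0, 0, 0, 1]
  ]
}}

```text
clock: 41.32
tool_pos: [0.5073, 0.0514, 0.2278]
tool_rot: [2.215, 2.209, 0.042]
wrist_force: [-0.1, 0.2, 0.7]
opening: 0.0001
gripper_force: 0.0
```

```bash
python3 cov.py
```

```text
{'clock': 41.3167, 'tool_pos': [0.5073, 0.0514, 0.2278], 'tool_rot': [2.215, 2.2092, 0.0424], 'wrist_force': [-0.134, 0.1805, 0.743], 'joints': [0.0966, 0.2087, -0.0692, 1.2637, 0.0072, 1.6702]}
296 theta 0.61 [0.162 0.201] max z 0.2370738433992301
```

{"api": "arm_command", "payload": {
  "series": [
    [0, -0.14, 0.24, 0, 0, 0, 1],
    [0, -0.12, 0.26, 0, 0, 0, 1],
    [0, -0.1, 0.26, 0, 0, 0, 1],
    [0, -0.08, 0.26, 0, 0, 0, 1],
    [0, 0, 0, 0, 0, 0, 1]
  ]
}}

```text
clock: 41.78
tool_pos: [0.4854, 0.0519, 0.1742]
tool_rot: [2.216, 2.21, 0.04]
wrist_force: [-0.1, -0.3, 0.2]
opening: -0.0002
gripper_force: 0.0
```

{"api": "arm_command", "payload": {
  "series": [
    [0, -0.04, 0.2, 0, 0, 0, 1],
    [0, -0.02, 0.2, 0, 0, 0, 1],
    [0, 0, 0.15, 0, 0, 0, 1],
    [0, 0, 0, 0, 0, 0, 1],
    [0, 0, 0, 0, 0, 0, 1]
  ]
}}

```text
clock: 42.2
tool_pos: [0.4838, 0.0523, 0.148]
tool_rot: [2.215, 2.21, 0.042]
wrist_force: [0.4, -0.4, 0.1]
opening: 0.0
gripper_force: 0.0
```

```bash
python3 cov.py
```

```text
{'clock': 42.2, 'tool_pos': [0.4838, 0.0523, 0.148], 'tool_rot': [2.2154, 2.2096, 0.0416], 'wrist_force': [0.3974, -0.3973, 0.0519], 'joints': [0.1031, 0.1975, -0.2885, 1.0564, 0.0071, 1.6767]}
193 theta 0.132 [0.162 0.199] max z 0.15024310846435518
```

{"api": "arm_command", "payload": {
  "series": [
    [0, 0, 0.12, 0, 0, 0, 1],
    [0, 0, 0.1, 0, 0, 0, 1],
    [0, 0, 0.06, 0, 0, 0, 1],
    [0, 0, 0, 0, 0, 0, 1]
  ]
}}

```text
clock: 42.58
tool_pos: [0.4834, 0.0524, 0.1329]
tool_rot: [2.216, 2.21, 0.041]
wrist_force: [0.2, 0.2, -0.8]
opening: 0.0001
gripper_force: 0.0
```

{"api": "arm_command", "payload": {
  "series": [
    [0, 0, 0.03, 0, 0, 0, 1],
    [0, 0, 0, 0, 0, 0, 1]
  ]
}}

```text
clock: 42.75
tool_pos: [0.4835, 0.0524, 0.1325]
tool_rot: [2.215, 2.21, 0.042]
wrist_force: [-3.5, -0.8, 8.5]
opening: 0.0002
gripper_force: 4.3
```

{"api": "arm_command", "payload": {
  "series": [
    [0, 0, 0.02, 0, 0, 0, 1],
    [0, 0, 0, 0, 0, 0, 1],
    [0, 0, -0.1, 0, 0, 0, 1],
    [0, 0, -0.6, 0, 0, 0, 1],
    [0, 0, -0.7, 0, 0, 0, 1]
  ]
}}

```text
clock: 43.17
tool_pos: [0.4801, 0.0516, 0.2003]
tool_rot: [2.217, 2.212, 0.037]
wrist_force: [0.8, 0.1, 0.7]
opening: -0.0002
gripper_force: 0.0
```

{"api": "arm_command", "payload": {
  "series": [
    [0.4, 0.1, 0, 0, 0, 0, 1],
    [0.7, 0.19, 0, 0, 0, 0, 1],
    [0.7, 0.19, 0, 0, 0, 0, 1],
    [0.7, 0.19, 0, 0, 0, 0, 1],
    [0.7, 0.19, 0, 0, 0, 0, 1]
  ]
}}

```text
clock: 43.58
tool_pos: [0.5251, 0.2133, 0.204]
tool_rot: [2.216, 2.209, 0.042]
wrist_force: [0.0, -0.2, -0.1]
opening: -0.0003
gripper_force: 0.0
```

{"api": "arm_command", "payload": {
  "series": [
    [0.7, 0.19, 0, 0, 0, 0, 1],
    [0.7, 0.19, 0, 0, 0, 0, 1],
    [0.7, 0.19, 0, 0, 0, 0, 1],
    [0, 0, 0, 0, 0, 0, 1],
    [0, 0, 0, 0, 0, 0, 1]
  ]
}}

```text
clock: 44.0
tool_pos: [0.5536, 0.3181, 0.2046]
tool_rot: [2.213, 2.212, 0.04]
wrist_force: [0.7, -1.0, 0.0]
opening: -0.0
gripper_force: 0.0
```

```bash
python3 cov.py; python3 - <<'E'
from h import *
p,d,K,T=cam('scene'); cv2.imwrite('pics/s7.png',cv2.resize(p[120:260,280:490],None,fx=3,fy=3,interpolation=2))
P=pts(d,K,T); m=(P[...,2]>.07)&(P[...,2]<.1)&(np.hypot(P[...,0]-.374,P[...,1]-.28)<.1); W=P[m]; print(len(W),W.mean(0))
E
```

```text
{'clock': 44.0, 'tool_pos': [0.5536, 0.3181, 0.2046], 'tool_rot': [2.2132, 2.2125, 0.0398], 'wrist_force': [0.6847, -1.0227, 0.0311], 'joints': [0.5239, 0.4885, 0.2689, 1.3236, -0.0049, 2.095]}
178 theta 0.051 [0.162 0.199] max z 0.13318268493371221
197 [0.37637849 0.28098958 0.08404209]
```

View pics/s7.png

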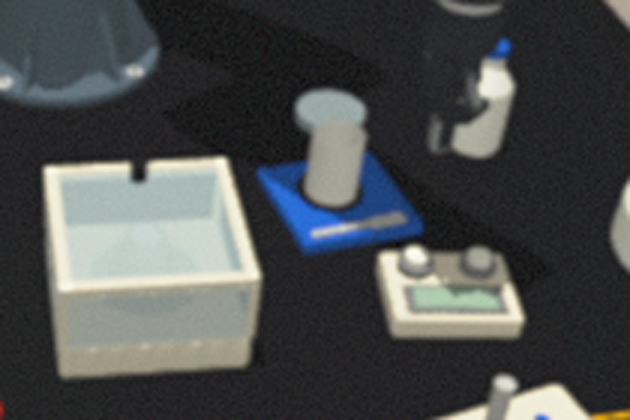

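The crop shows the cover shut flat, the stack visible beneath it and the beaker upright on the mat. The print key is at about (415,258), nearest the balance. Pressing it.

{"api": "arm_command", "payload": {
  "series": [
    [0, -0.02, 0.6, 0, 0, 0, 1],
    [0, 0, 0.7, 0, 0, 0, 1],
    [0, 0, 0.7, 0, 0, 0, 1],
    [0, 0, 0.6, 0, 0, 0, 1],
    [0, 0, 0.1, 0, 0, 0, 1]
  ]
}}

```text
clock: 44.52
tool_pos: [0.5539, 0.3151, 0.066]
tool_rot: [2.218, 2.209, 0.031]
wrist_force: [-1.1, 0.2, -0.3]
opening: -0.0001
gripper_force: 0.0
```

{"api": "arm_command", "payload": {
  "series": [
    [0, 0, 0, 0, 0, 0, 1],
    [0, 0, 0, 0, 0, 0, 1]
  ]
}}

```text
clock: 44.68
tool_pos: [0.5571, 0.3176, 0.0725]
tool_rot: [2.216, 2.209, 0.044]
wrist_force: [0.4, -0.7, 1.0]
opening: 0.0002
gripper_force: 0.0
```

{"api": "arm_command", "payload": {
  "series": [
    [0.03, 0, 0.14, 0, 0, 0, 1],
    [0, 0, 0.1, 0, 0, 0, 1],
    [0, 0, 0, 0, 0, 0, 1]
  ]
}}

```text
clock: 44.93
tool_pos: [0.5571, 0.3197, 0.0588]
tool_rot: [2.215, 2.21, 0.043]
wrist_force: [0.9, 0.7, 1.7]
opening: 0.0001
gripper_force: 1.0
```

{"api": "arm_command", "payload": {
  "series": [
    [0, 0, 0.06, 0, 0, 0, 1],
    [0, 0, 0.05, 0, 0, 0, 1],
    [0, 0, 0, 0, 0, 0, 1]
  ]
}}

```text
clock: 45.18
tool_pos: [0.5573, 0.3198, 0.054]
tool_rot: [2.215, 2.21, 0.044]
wrist_force: [-3.3, -1.3, 10.5]
opening: 0.0
gripper_force: 5.1
```

{"api": "arm_command", "payload": {
  "series": [
    [0, 0, 0.02, 0, 0, 0, 1],
    [0, 0, 0, 0, 0, 0, 1]
  ]
}}

```text
clock: 45.35
tool_pos: [0.5574, 0.3199, 0.0538]
tool_rot: [2.215, 2.209, 0.044]
wrist_force: [-6.6, -3.0, 22.1]
opening: -0.0004
gripper_force: 10.6
```

The print key is at its stop (22 N). Letting it up, rising clear and making a final check.

{"api": "arm_command", "payload": {
  "series": [
    [0, 0, -0.1, 0, 0, 0, 1],
    [0, 0, -0.4, 0, 0, 0, 1],
    [0, 0, -0.7, 0, 0, 0, 1],
    [0, 0, -0.7, 0, 0, 0, 1],
    [0, 0, -0.7, 0, 0, 0, 1]
  ]
}}

```text
clock: 45.77
tool_pos: [0.5529, 0.318, 0.1834]
tool_rot: [2.216, 2.21, 0.04]
wrist_force: [0.2, 1.0, 0.6]
opening: -0.0004
gripper_force: 0.0
```

{"api": "arm_command", "payload": {
  "series": [
    [0, 0, -0.3, 0, 0, 0, 1],
    [0, 0, 0, 0, 0, 0, 1],
    [0, 0, 0, 0, 0, 0, 1],
    [0, 0, 0, 0, 0, 0, 1],
    [0, 0, 0, 0, 0, 0, 1]
  ]
}}

```text
clock: 46.18
tool_pos: [0.5524, 0.3178, 0.1956]
tool_rot: [2.216, 2.21, 0.038]
wrist_force: [-0.2, -0.6, 0.3]
opening: 0.0003
gripper_force: 0.0
```

```bash
python3 cov.py; python3 - <<'E'
from h import *
p,d,K,T=cam('scene'); cv2.imwrite('pics/s8.png',p)
P=pts(d,K,T); m=(P[...,2]>.07)&(P[...,2]<.1)&(np.hypot(P[...,0]-.374,P[...,1]-.28)<.1); W=P[m]; print(len(W),W.mean(0),W.min(0),W.max(0))
E
```

```text
{'clock': 46.1833, 'tool_pos': [0.5524, 0.3178, 0.1956], 'tool_rot': [2.2159, 2.2102, 0.038], 'wrist_force': [-0.1616, -0.5888, 0.3141], 'joints': [0.5245, 0.4883, 0.246, 1.302, -0.005, 2.0977]}
176 theta 0.049 [0.162 0.2  ] max z 0.1323123507463526
199 [0.37714559 0.28068711 0.08416093] [0.34226264 0.24937623 0.0701851 ] [0.41156146 0.31197673 0.09776683]
```

View pics/s8.png

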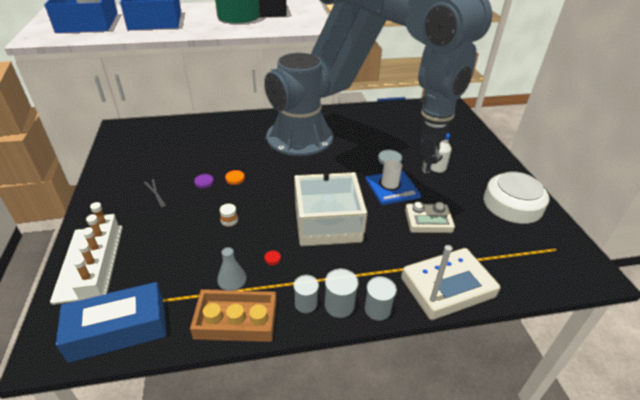

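The final view shows the cover shut at (330,195), the beaker on the mat at (390,170), the jar and flask in place, and the arm touching nothing. Handing in.

```bash
python3 -c "
from plant import arm; print(arm.sign_off())"
```

```text
the job is handed in; nothing more can be done
None
```

The daily check is done and handed in, though sign-off returned no verdict: beaker on the mat, zero key pressed and released, all four weights stacked and centred on the pan, cover lowered shut, print key pressed and released.

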